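# Stack the washed slats to air and start the drying fan

### The arm

A 6-joint arm with a two-finger parallel gripper is mounted at the origin on the work surface. World frame = base frame: x ahead of the robot, y to its left, z up, the work surface at z = 0. Lengths are in mm, angles in degrees, forces in N, time in s.
With the tool pointing down it reaches from about 300 to 850 mm from the base axis. Payload 4.2 kg.
Tool frame: the origin (TCP) lies midway between the tips of the shut fingers; the grasp point (between the pads) lies 19 mm behind it; z points along the fingers, x is the direction in which the jaws open and shut, and the axes are right-handed (so a half turn about z gives the same grasp; the last joint's range is limited). The gripper opens to 91 mm and grips with 3 to 60 N. Pads are 32 mm wide; open, the fingers measure 118 mm over their backs; the gripper's body (76 mm by 178 mm) begins 60 mm behind the grasp point.
Start: joints at [-67.323, 18.312, 89.639, -0, 72.044, -1.146], TCP at [232.26, -526.021, 213.976] pointing down, gripper open.
Joint ranges: [-177.97, 177.97], [-48.28, 115.42], [12.27, 149.76], [-77.06, 257.06], [2.81, 150.46], [-146.56, 146.56]. Speed limits (degrees/s): [147.25, 147.25, 180, 180, 180, 180].

### API

Orientations are given as [roll, pitch, yaw] about the fixed x, y, z axes, in that order (R = Rz(yaw) Ry(pitch) Rx(roll)).
In Python, from workcell import env gives the robot as it stands. The module is installed in compiled form; this text tells all that it offers.
- The arm moves only by the tool drive_tool, never from a script. Its argument "series" is a list of rows, each a list of 3 entries, a list of its own where there are three numbers: the closure, from 0 (fully open) to 1 (shut), then the shift along the tool's x, y, z in mm, then the turn, a rotation vector about the tool's x, y, z in rad. In form: [[gripper, [dx, dy, dz], [rx, ry, rz]], ...]. A call has exactly 5 rows; each row is the pose to reach, as a shift and turn from the pose commanded when the call began, along the tool's axes at that moment; what a row does not reach only later rows make up. A row lasts 1/10 s, in which the tool goes at most 50 mm and 8.59 degrees, less where a joint would pass 70% of its speed; a pose out of reach is approached as far as the arm can. A call with a gripper value outside its range is refused whole. The fingers move at their own pace and stop on an object; "squeeze" is the grip in N (left out, the last holds). Time passes only in rows, so rows that repeat a pose let the fingers close, or fill a call up. It gives the time, the measured TCP pose, the force and the opening at its end, in the units of the state.
- env.state(): the state, without advancing time (a new reading comes with each control period).
- env.grab_frame(name): name is "scene" or "top" or "wrist"; returns a dict with "image" (480x640x3 uint8, red, green, blue), "K" (3x3 intrinsics, pixels), "origin" and "orientation" of the camera in the world. Camera axes: x right, y down, z forward; pixel columns grow to the right and rows downward; lengths in mm; the calibration is good to about 2 mm. A picture is of the moment at which its call begins. There is no depth.
- env.job_done(): hands the job in, once; it reports no verdict.
The state is a dict: "time_s": time; "qpos": joint angles; "qvel": joint speeds; "effort": joint torques, N m; "ee_pos": TCP position; "ee_rot": TCP orientation; "force": force on the tool from outside, world axes, zero at the start; "torque": the same for the moment, N m; "gripper_width": finger opening in mm.
Only numpy, scipy, OpenCV 4.12 (cv2) and the standard library are available. Lean on these libraries where they do the work, as an engineer would, in place of code of your own. Each camera call takes 0.05 s, during which the arm holds its last target.

### The job

Put the washing-up out to dry: stack all the bamboo slats from the draining board crosswise on the white mat, flat, two to a layer about 90 mm apart centre to centre, each layer centred and square to the mat, the bottom layer running along the mat's long sides and each next layer across the one below (an odd last slat goes on alone, as one side of the next layer). Stand the fallen canister upright, wholly on the round drip plate. When both are done, set the fan's lever straight up (medium), and leave everything else on the bench where it is.

Things in the scene. Friction and masses are not known exactly. Their poses are not given: they have to be found in the camera images.
- slat1: bamboo slat, a plain flat bar 150 x 26 x 16 mm (60 g); starts flat on the steel draining board, top 24 mm above the bench. Origin at its centre; x along its length, y across its 26 mm width, z through its 16 mm thickness. None if absent
- slat2: bamboo slat, a plain flat bar 150 x 26 x 16 mm (60 g); starts flat on the steel draining board, top 24 mm above the bench. Origin at its centre; x along its length, y across its 26 mm width, z through its 16 mm thickness. None if absent
- slat3: bamboo slat, a plain flat bar 150 x 26 x 16 mm (60 g); starts flat on the steel draining board, top 24 mm above the bench. Origin at its centre; x along its length, y across its 26 mm width, z through its 16 mm thickness. None if absent
- slat4: bamboo slat, a plain flat bar 150 x 26 x 16 mm (60 g); starts flat on the steel draining board, top 24 mm above the bench. Origin at its centre; x along its length, y across its 26 mm width, z through its 16 mm thickness. None if absent
- slat5: bamboo slat, a plain flat bar 150 x 26 x 16 mm (60 g); starts flat on the steel draining board, top 24 mm above the bench. Origin at its centre; x along its length, y across its 26 mm width, z through its 16 mm thickness. None if absent
- slat6: bamboo slat, a plain flat bar 150 x 26 x 16 mm (60 g); starts flat on the steel draining board, top 24 mm above the bench. Origin at its centre; x along its length, y across its 26 mm width, z through its 16 mm thickness. None if absent
- mat: white silicone tamping mat, 210 x 170 x 6 mm, fixed to the bench. Origin at the centre of its underside (the top is 6 mm up); x along its long (210 mm) sides, y along its short sides
- drainer: steel draining board, 370 x 200 x 8 mm, fixed, on which the slats start. Origin at the centre of its underside; x along its long side
- canister: open square clear plastic canister, 58 x 58 mm outside, 110 mm tall, wall 3 mm, 80 to 170 g, with a grey foot and a white rim; starts lying on its side. Origin at its geometric centre (55 mm from the foot); its x axis runs from the foot to the open mouth, so x points up when it stands upright; y and z are square to two of its sides
- canister_foot (a point): centre of the outside of the canister's closed bottom
- plate: round flat steel drip plate, 150 mm across, 6 mm thick, fixed. Origin at the centre of its underside
- fan_lever (a joint): speed lever of the desk fan: 0 rad leaning furthest one way (off), 1.2 rad leaning furthest the other way (fast), 0.6 rad standing straight up (medium); stays where it is left. It turns about the y axis of lever_pivot, from that point's -x side (0) to its +x side (1.2)
- lever_pivot (a point): point on the pivot of the fan lever, 42 mm above the bench; its axes are those of the fan: z up, x the way the lever swings, y from the fan's head towards the lever. The fan's head, 164 mm across and 232 mm high, stands 120 mm behind the pivot on the -y side; the lever's grey housing is 70 mm (x) x 50 mm (y), its top 45 mm above the bench
- fan_lever_tip (a point): centre of the black ball, 26 mm across, on the end of the fan lever, 80 mm from the pivot; the rod below it is 10 mm thick
- mug: red enamel mug, 76 mm across, 75 mm tall, standing; leave alone. Origin at the centre of its underside
- dosing_ring: steel dosing ring, 62 mm across, 24 mm tall; leave alone. Origin at the centre of its underside
- tamper: steel tamper standing on its 58 mm foot, 80 mm tall; leave alone. Origin at the centre of its underside
- spoon: steel spoon lying flat, 150 mm long; leave alone
- jar: small amber jar, 64 mm across, 100 mm tall; leave alone. Origin at the centre of its underside
There are look-alikes about, which are no part of the job. Leave any pink or turquoise look-alike of the slat4 alone.

How it is judged:
By the outcome, as a careful person would: the job done as asked, in the order asked, and still so for the second after the job is handed in, with the robot touching nothing.
Of slat1, slat2, slat3, slat4, slat5, slat6 only 4 to 6 are there at a start; the rules pass over those that are not, and their reading is None.
At some moment in a run one of canister may be knocked a few centimetres aside while the robot is not near it.
Once in a run the grip may slacken for a moment while it holds something.
It also fails if it takes over 210 s, if anything falls off the work surface, if the arm or the gripper's body presses on something with over 40 N, if the wrist force passes 120 N, or if a joint passes its speed limit or range.

## Working session

There is one attempt and no reset: what is moved stays moved. The work goes in short steps, Python scripts to look and compute and a tool call to move; the robot and the scene stay as the last step left them, time stands still between calls to the robot, and variables do not carry over. Pictures are saved under pics/ and viewed, and the job is handed in when it is done.

Besides the shell and the picture viewer there is one more tool, called after ">>>" in YAML: its name, and indented under it one key for each argument. drive_tool: Moves the arm, as the interface text tells. Its arguments: {"type":"object","properties":{"series":{"type":"array","items":{"type":"array"}},"squeeze":{"type":"number"}},"required":["series"]}

```bash
mkdir -p pics; ls; python3 - <<'E'
from workcell import env
import cv2
s=env.state();print(s)
for n in ["scene","top","wrist"]:
    f=env.grab_frame(n);cv2.imwrite(f"pics/a_{n}.png",f["image"][:,:,::-1]);print(n,f["K"],f["origin"],f["orientation"])
E
```

```text
pics
{'time_s': 0.0, 'qpos': array([-6.73219090e+01,  1.83541215e+01,  8.97068507e+01, -3.45690636e-04,
        7.20414995e+01, -1.14543097e+00]), 'qvel': array([-0.10557853,  0.05796923, -0.07011378, -0.04291945,  0.05958558,
       -0.03408179]), 'effort': array([-7.01549743e-04, -4.12462449e+01, -2.31973135e+01,  7.26164994e-02,
        4.59191320e-02, -1.67041508e-04]), 'ee_pos': array([ 232.06763904, -525.54969267,  213.09238281]), 'ee_rot': array([-1.79998280e+02,  1.02457808e-01, -6.61763696e+01]), 'force': array([-0.07043201, -0.42438846,  0.05907639]), 'torque': array([-0.0436699 ,  0.00888443, -0.0298166 ]), 'gripper_width': 91.2314407117523}
scene [[557.79568275   0.         333.38908329]
 [  0.         557.79568275 241.55870057]
 [  0.           0.           1.        ]] [1260.9495464    92.27646314 1254.97765365] [-147.91020395    0.18282484   96.0389647 ]
top [[486.11576078   0.         318.83500104]
 [  0.         486.11576078 243.76468924]
 [  0.           0.           1.        ]] [ 479.24715668   37.39966184 1257.93686082] [-176.2426024    -0.51504205  -88.7620279 ]
wrist [[393.87553334   0.         322.79454927]
 [  0.         393.87553334 238.92304457]
 [  0.           0.           1.        ]] [ 308.28902859 -491.98699316  384.29159186] [ 1.63025662e+02  9.36197383e-02 -6.61519143e+01]
```

View pics/a_scene.png

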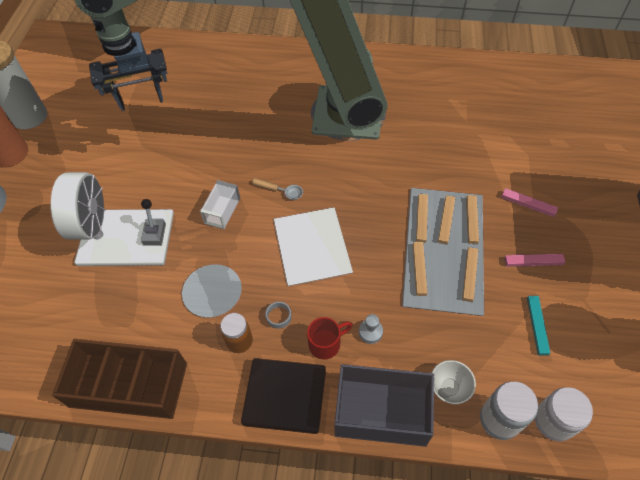

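View pics/a_top.png

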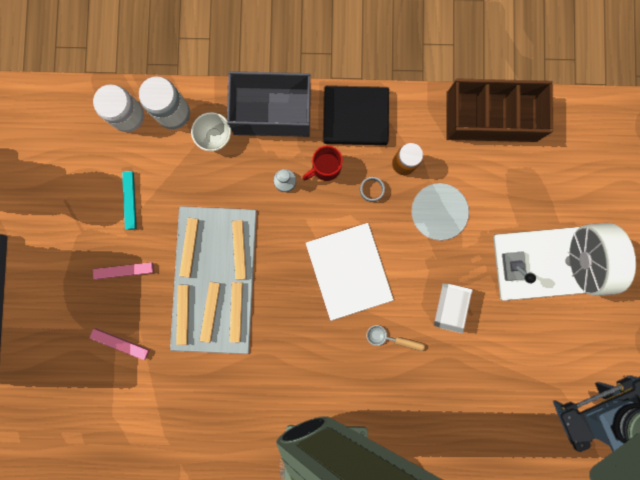

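View pics/a_wrist.png

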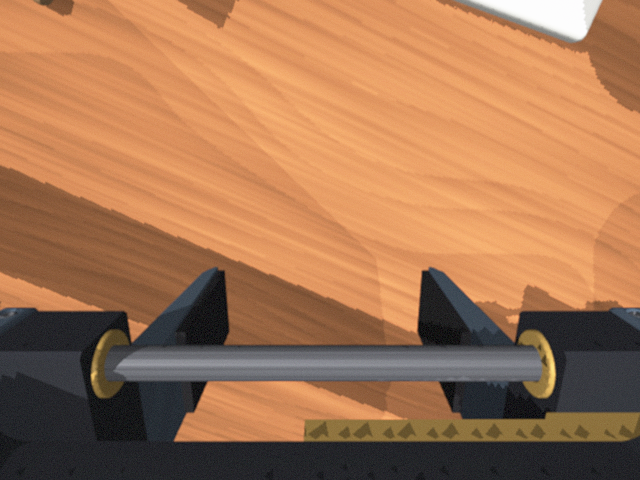

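```bash
cat > h.py <<'E'
from workcell import env
import cv2, numpy as np
from scipy.spatial.transform import Rotation as Ro
def cam(f): return f["K"],np.array(f["origin"]),Ro.from_euler('xyz',f["orientation"],degrees=True).as_matrix()
def p2w(f,uv,z):
    K,o,R=cam(f); uv=np.atleast_2d(np.array(uv,float))
    d=np.c_[uv,np.ones(len(uv))]@np.linalg.inv(K).T@R.T
    return (o+d*((z-o[2])/d[:,2])[:,None])[:,:2]
def w2p(f,P):
    K,o,R=cam(f); c=(np.atleast_2d(P)-o)@R; q=c@K.T; return q[:,:2]/q[:,2:]
def go(x=None,y=None,z=None,yaw=None):
    """delta in tool axes from measured pose to target TCP (down-pointing)"""
    s=env.state(); R=Ro.from_euler('xyz',s["ee_rot"],degrees=True)
    p=s["ee_pos"]; t=np.array([p[i] if v is None else v for i,v in enumerate((x,y,z))])
    yw=s["ee_rot"][2] if yaw is None else yaw
    dr=(R.inv()*Ro.from_euler('xyz',[180,0,yw],degrees=True)).as_rotvec()
    d=R.inv().apply(t-p)
    print("t",round(s["time_s"],2),"pos",p.round(1),"rot",s["ee_rot"].round(2),"w",round(s["gripper_width"],1),"F",s["force"].round(1))
    print("shift",d.round(1),"turn",dr.round(4), "rowsmin",round(np.linalg.norm(d)/50,1),round(np.degrees(np.linalg.norm(dr))/8.59,1))
def crop(f,u0,v0,u1,v1,name,k=None):
    im=f["image"][v0:v1,u0:u1,::-1]; k=k or min(800/(u1-u0),600/(v1-v0))
    cv2.imwrite("pics/"+name,cv2.resize(im,None,fx=k,fy=k,interpolation=cv2.INTER_CUBIC))
    print("scale",k)
def blobs(mask,amin):
    n,l,st,ce=cv2.connectedComponentsWithStats(mask.astype(np.uint8))
    out=[]
    for i in range(1,n):
        if st[i,4]>=amin:
            out.append((l==i))
    return out
E
python3 - <<'E'
from h import *
f=env.grab_frame("top")
hsv=cv2.cvtColor(f["image"],cv2.COLOR_RGB2HSV)
# slats: measure in upscaled
big=cv2.resize(f["image"],None,fx=4,fy=4,interpolation=cv2.INTER_CUBIC)
def meas(mask,z):
    c=max(cv2.findContours(mask.astype(np.uint8),cv2.RETR_EXTERNAL,cv2.CHAIN_APPROX_NONE)[0],key=cv2.contourArea)[:,0,:]
    w=p2w(f,(c+0.5)/4-0.5,z).astype(np.float32)
    r=cv2.minAreaRect(w); return r
h=cv2.cvtColor(big,cv2.COLOR_RGB2HSV).astype(int)
print(h[4*240,4*190],h[4*240,4*215],h[4*320,4*210],h[4*270,4*350])
b=big.astype(int)
m=(b[...,0]>190)&(b[...,0]-b[...,2]>50)&(np.arange(2560)[None]>640)&(np.arange(2560)[None]<1040)&(np.arange(1920)[:,None]>800)&(np.arange(1920)[:,None]<1440)
for q in blobs(m,1500):
    print("slat",q.sum(),meas(q,24))
m=(b.min(2)>190)&(np.arange(2560)[None]>1200)&(np.arange(2560)[None]<1600)&(np.arange(1920)[:,None]>860)&(np.arange(1920)[:,None]<1320)
for q in blobs(m,5000): print("mat",q.sum(),meas(q,6))
crop(f,160,195,270,360,"b_drain.png")
crop(f,290,210,550,350,"b_mid.png")
for n,uv in [("can",(455,308)),("plate",(440,212)),("ball",(530,278)),("drainer",(213,280))]: print(n,p2w(f,uv,30 if n=="can" else 6))
E
```

```text
[ 18 125 235] [ 73  12 193] [ 18 124 237] [ 30   3 243]
slat 6958 ((634.6907348632812, 346.6453857421875), (48.11118698120117, 176.2700653076172), 2.192897319793701)
slat 9319 ((544.93603515625, 359.9691467285156), (25.828601837158203, 150.24522399902344), 84.09276580810547)
slat 9336 ((542.048828125, 232.22470092773438), (150.01075744628906, 25.91326904296875), 5.276237487792969)
slat 3697 ((555.7514038085938, 411.42071533203125), (42.82376480102539, 40.238525390625), 88.26717376708984)
slat 2320 ((498.19061279296875, 410.04718017578125), (27.17627716064453, 38.102455139160156), 1.2550054788589478)
slat 9572 ((383.23284912109375, 300.59881591796875), (25.725570678710938, 150.43576049804688), 82.59347534179688)
slat 9527 ((384.4832458496094, 234.68869018554688), (25.77215003967285, 150.1358642578125), 89.6182632446289)
slat 9518 ((375.2813415527344, 369.2562561035156), (149.7272186279297, 25.694673538208008), 0.8777369260787964)
slat 3724 ((271.4727783203125, 251.75888061523438), (18.49843978881836, 163.9049530029297), 6.605173110961914)
slat 1907 ((272.8648376464844, 361.96710205078125), (9.154378890991211, 114.4178237915039), 6.241966724395752)
mat 85000 ((493.47784423828125, -50.81316375732422), (209.40773010253906, 169.404296875), 19.039350509643555)
scale 3.6363636363636362
scale 3.076923076923077
can [[ 405.78570105 -317.92413376]]
plate [[ 651.36401444 -285.01338695]]
ball [[ 485.31245554 -518.51299292]]
drainer [[462.60488293 297.1616855 ]]
```

View pics/b_drain.png

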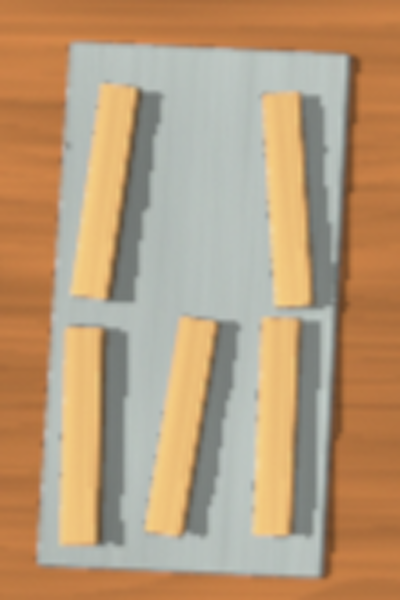

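View pics/b_mid.png

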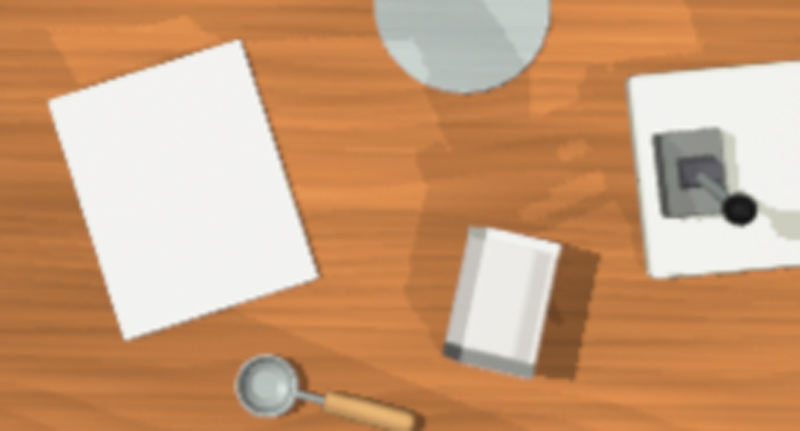

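```bash
python3 -c "
from h import *
go(384.5,234.7,90,89.6)"
```

```text
t 0.2 pos [ 232.1 -525.7  213.5] rot [ 1.800e+02  6.000e-02 -6.618e+01] w 91.3 F [-0.3  0.   0.2]
shift [-634.  -446.5  124.1] turn [-1.4000e-03  3.0000e-04 -2.7188e+00] rowsmin 15.7 18.1
```

```bash
cat >> h.py <<'E'
def plan(*wps):
    """wps: (x,y,z,yaw); prints tool shift/turn for each, assuming the previous is reached exactly"""
    s=env.state(); p=s["ee_pos"]; R=Ro.from_euler('xyz',s["ee_rot"],degrees=True)
    print("t",round(s["time_s"],2),"pos",p.round(1),"rot",s["ee_rot"].round(2),"w",round(s["gripper_width"],1),"F",s["force"].round(1))
    for w in wps:
        w=list(w); 
        t=np.array(w[:3],float); Rt=Ro.from_euler('xyz',[180,0,w[3]],degrees=True)
        d=R.inv().apply(t-p); dr=(R.inv()*Rt).as_rotvec()
        print("  ",w,"shift",d.round(1),"turn",dr.round(4),"rows",round(max(np.linalg.norm(d)/50,np.degrees(np.linalg.norm(dr))/8.59),1))
        p,R=t,Rt
E
python3 -c "
from h import *
plan((340,-310,180,-26.2),(410,-80,180,13.8),(400,120,150,53.8),(384.5,234.7,90,89.6),(384.5,234.7,11,89.6))"
```

```text
t 0.2 pos [ 232.1 -525.7  213.5] rot [ 1.800e+02  6.000e-02 -6.618e+01] w 91.3 F [-0.3  0.   0.2]
   [340, -310, 180, -26.2] shift [-153.8 -185.8   33.6] turn [-3.000e-04  1.000e-03 -6.977e-01] rows 4.9
   [410, -80, 180, 13.8] shift [ -38.7 -237.3   -0. ] turn [ 0.      0.     -0.6981] rows 4.8
   [400, 120, 150, 53.8] shift [  38.  -196.6   30. ] turn [ 0.      0.     -0.6981] rows 4.7
   [384.5, 234.7, 90, 89.6] shift [ 83.4 -80.3  60. ] turn [ 0.      0.     -0.6248] rows 4.2
   [384.5, 234.7, 11, 89.6] shift [ 0. -0. 79.] turn [0. 0. 0.] rows 1.6
```

>>> drive_tool:
  series:
    - [0.3,[-31,-37,7],[0,0,-0.14]]
    - [0.4,[-62,-74,14],[0,0,-0.28]]
    - [0.4,[-93,-111,20],[0,0,-0.42]]
    - [0.4,[-124,-149,27],[0,0,-0.56]]
    - [0.4,[-154,-186,34],[0,0,-0.7]]
  squeeze: 25

```text
time_s: 0.7
ee_pos: [340.6, -308.2, 179.7]
ee_rot: [-180.0, -0.0, -25.8]
force: [0.5, -0.0, 0.1]
gripper_width: 55.5
```

>>> drive_tool:
  series:
    - [0.4,[-8,-47,0],[0,0,-0.14]]
    - [0.4,[-16,-94,0],[0,0,-0.28]]
    - [0.4,[-24,-141,0],[0,0,-0.42]]
    - [0.4,[-31,-189,0],[0,0,-0.56]]
    - [0.4,[-39,-237,0],[0,0,-0.7]]

```text
time_s: 1.2
ee_pos: [409.6, -78.1, 180.1]
ee_rot: [180.0, -0.0, 14.4]
force: [0.4, 0.2, -0.7]
gripper_width: 54.6
```

>>> drive_tool:
  series:
    - [0.4,[8,-40,6],[0,0,-0.14]]
    - [0.4,[16,-80,12],[0,0,-0.28]]
    - [0.4,[24,-120,18],[0,0,-0.42]]
    - [0.4,[31,-159,24],[0,0,-0.56]]
    - [0.4,[38,-197,30],[0,0,-0.7]]

```text
time_s: 1.7
ee_pos: [398.0, 122.0, 149.8]
ee_rot: [180.0, -0.0, 54.5]
force: [0.4, 0.5, 0.1]
gripper_width: 55.2
```

>>> drive_tool:
  series:
    - [0.4,[20,-20,15],[0,0,-0.14]]
    - [0.4,[40,-40,30],[0,0,-0.28]]
    - [0.4,[62,-60,45],[0,0,-0.42]]
    - [0.4,[83,-80,60],[0,0,-0.56]]
    - [0.4,[83,-80,60],[0,0,-0.63]]

```text
time_s: 2.2
ee_pos: [381.0, 236.6, 88.2]
ee_rot: [-179.9, 0.0, 90.7]
force: [-0.7, -0.1, 0.5]
gripper_width: 54.6
```

```bash
python3 -c "
from h import *
f=env.grab_frame('wrist');cv2.imwrite('pics/c.png',f['image'][:,:,::-1])
go(384.5,234.7,11,89.6)
print(w2p(f,[[384.5,234.7,24],[459.5,234.2,24],[309.5,235.2,24]]))"
```

```text
t 2.25 pos [381.3 235.6  88.9] rot [-1.7989e+02  7.0000e-02  9.0680e+01] w 54.7 F [ 0.5 -0.2 -0.2]
shift [-0.8  3.3 77.9] turn [-0.0019  0.0012  0.0189] rowsmin 1.6 0.1
[[319.31177599 261.19667427]
 [317.5779662  363.13017042]
 [321.37716454 139.76912413]]
```

View pics/c.png

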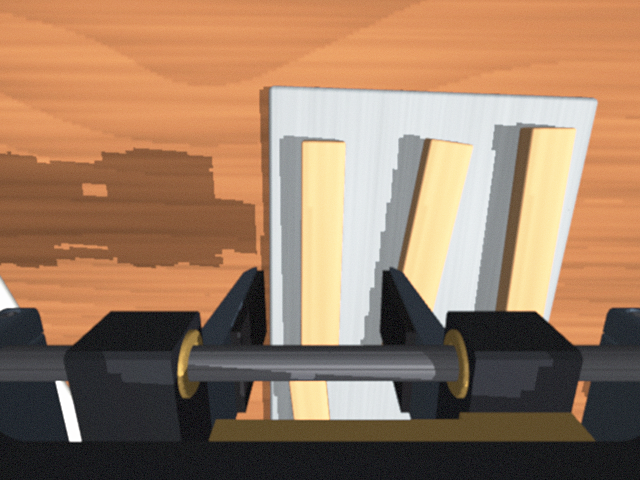

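>>> drive_tool:
  series:
    - [0.4,[-1,3,30],[0,0,0.019]]
    - [0.4,[-1,3,60],[0,0,0.019]]
    - [0.4,[-1,3,77],[0,0,0.019]]
    - [0.4,[-1,3,77],[0,0,0.019]]
    - [0.8,[-1,3,77],[0,0,0.019]]

```text
time_s: 2.75
ee_pos: [385.5, 233.4, 13.3]
ee_rot: [180.0, -0.0, 89.1]
force: [0.4, -0.5, 0.7]
gripper_width: 49.4
```

>>> drive_tool:
  series:
    - [0.9,[0,0,0],[0,0,0]]
    - [1,[0,0,0],[0,0,0]]
    - [1,[0,0,0],[0,0,0]]
    - [1,[0,0,-2],[0,0,0]]
    - [1,[0,0,-10],[0,0,0]]

```text
time_s: 3.25
ee_pos: [384.6, 233.2, 22.9]
ee_rot: [-179.9, 0.1, 89.2]
force: [-0.7, -0.0, -0.6]
gripper_width: 25.9
```

```bash
python3 -c "
from h import *
plan((384.5,234.7,75,89.6),(440,100,75,99),(478.8,-8.3,75,109),(478.8,-8.3,12,109))"
```

```text
t 3.25 pos [384.6 233.2  22.9] rot [-1.7992e+02  5.0000e-02  8.9150e+01] w 25.9 F [-0.7 -0.  -0.6]
   [384.5, 234.7, 75, 89.6] shift [  1.5  -0.2 -52.1] turn [-0.0013  0.0009 -0.0079] rows 1.0
   [440, 100, 75, 99] shift [-134.3   56.4    0. ] turn [-0.      0.     -0.1641] rows 2.9
   [478.8, -8.3, 75, 109] shift [-113.    21.4    0. ] turn [ 0.      0.     -0.1745] rows 2.3
   [478.8, -8.3, 12, 109] shift [ 0. -0. 63.] turn [0. 0. 0.] rows 1.3
```

```bash
python3 -c "
from h import *
plan((480,-8.3,60,109.04),(480,-8.3,12,109.04))"
```

```text
t 3.25 pos [384.6 233.2  22.9] rot [-1.7992e+02  5.0000e-02  8.9150e+01] w 25.9 F [-0.7 -0.  -0.6]
   [480, -8.3, 60, 109.04] shift [-240.    98.9  -37. ] turn [-0.0014  0.0006 -0.3471] rows 5.2
   [480, -8.3, 12, 109.04] shift [ 0. -0. 48.] turn [0. 0. 0.] rows 1.0
```

>>> drive_tool:
  series:
    - [1,[-10,4,-37],[0,0,0]]
    - [1,[-50,20,-40],[0,0,-0.06]]
    - [1,[-95,39,-40],[0,0,-0.14]]
    - [1,[-140,58,-40],[0,0,-0.22]]
    - [1,[-185,76,-40],[0,0,-0.3]]

```text
time_s: 3.75
ee_pos: [459.2, 45.7, 63.8]
ee_rot: [179.9, 0.0, 106.6]
force: [1.4, 0.7, -0.2]
gripper_width: 25.7
```

```bash
python3 -c "
from h import *
plan((478.8,-8.3,50,109.04),(478.8,-8.3,12,109.04))"
```

```text
t 3.75 pos [459.2  45.7  63.8] rot [1.7992e+02 2.0000e-02 1.0656e+02] w 25.7 F [ 1.4  0.7 -0.2]
   [478.8, -8.3, 50, 109.04] shift [-57.4   3.4  13.9] turn [ 0.0014  0.0004 -0.0433] rows 1.2
   [478.8, -8.3, 12, 109.04] shift [ 0. -0. 38.] turn [0. 0. 0.] rows 0.8
```

>>> drive_tool:
  series:
    - [1,[-30,2,5],[0,0,-0.03]]
    - [1,[-57,3,12],[0,0,-0.04]]
    - [1,[-57,3,25],[0,0,-0.04]]
    - [1,[-57,3,35],[0,0,-0.04]]
    - [1,[-57,3,35],[0,0,-0.04]]

```text
time_s: 4.25
ee_pos: [476.1, -6.3, 27.0]
ee_rot: [-179.8, -0.1, 108.6]
force: [0.5, 0.5, -0.4]
gripper_width: 26.0
```

```bash
python3 -c "
from h import *
plan((478.8,-8.3,11.5,109.04))"
```

```text
t 4.25 pos [476.1  -6.3  27. ] rot [-1.7984e+02 -6.0000e-02  1.0863e+02] w 26.0 F [ 0.5  0.5 -0.4]
   [478.8, -8.3, 11.5, 109.04] shift [-2.8  2.  15.5] turn [-0.0029 -0.0011 -0.0071] rows 0.3
```

>>> drive_tool:
  series:
    - [1,[-1,1,5],[0,0,-0.007]]
    - [1,[-1,1,5],[0,0,-0.007]]
    - [1,[-1,1,5],[0,0,-0.007]]
    - [1,[-1,1,5],[0,0,-0.007]]
    - [1,[-1,1,5],[0,0,-0.007]]

```text
time_s: 4.75
ee_pos: [478.8, -6.9, 23.2]
ee_rot: [180.0, 0.0, 109.1]
force: [-0.2, -0.2, -1.0]
gripper_width: 25.9
```

```bash
python3 -c "
from h import *
plan((478.8,-8.3,11.5,109.04));plan((478.8,-8.3,11.5,109.04))"
```

```text
t 4.75 pos [478.8  -6.9  23.2] rot [1.7997e+02 2.0000e-02 1.0905e+02] w 25.9 F [-0.2 -0.2 -1. ]
   [478.8, -8.3, 11.5, 109.04] shift [-1.3 -0.4 11.7] turn [0.0005 0.0003 0.0002] rows 0.2
t 4.75 pos [478.8  -6.9  23.2] rot [1.7997e+02 2.0000e-02 1.0905e+02] w 25.9 F [-0.2 -0.2 -1. ]
   [478.8, -8.3, 11.5, 109.04] shift [-1.3 -0.4 11.7] turn [0.0005 0.0003 0.0002] rows 0.2
```

>>> drive_tool:
  series:
    - [1,[-1.3,-0.4,6],[0,0,0]]
    - [1,[-1.3,-0.4,12],[0,0,0]]
    - [1,[-1.3,-0.4,12.2],[0,0,0]]
    - [1,[-1.3,-0.4,12.2],[0,0,0]]
    - [1,[-1.3,-0.4,12.2],[0,0,0]]

```text
time_s: 5.25
ee_pos: [478.5, -8.5, 10.6]
ee_rot: [-180.0, -0.0, 109.0]
force: [-0.1, 0.2, -0.9]
gripper_width: 25.7
```

>>> drive_tool:
  series:
    - [0.6,[0,0,0],[0,0,0]]
    - [0.5,[0,0,0],[0,0,0]]
    - [0.45,[0,0,0],[0,0,0]]
    - [0.45,[0,0,-25],[0,0,0]]
    - [0.45,[0,0,-65],[0,0,0]]

```text
time_s: 5.75
ee_pos: [476.6, -8.4, 74.6]
ee_rot: [-179.7, -0.1, 109.0]
force: [0.9, -0.7, -0.5]
gripper_width: 50.4
```

```bash
python3 -c "
from h import *
f=env.grab_frame('wrist');cv2.imwrite('pics/d.png',f['image'][:,:,::-1])
plan((460,150,80,95),(383.2,300.6,70,82.6),(383.2,300.6,12.5,82.6))"
```

```text
t 5.8 pos [481.8  -8.6  81.7] rot [179.55   0.19 109.04] w 50.5 F [ 2.1 -0.3  4.5]
   [460, 150, 80, 95] shift [157.   31.1   1.5] turn [0.0083 0.0023 0.245 ] rows 3.2
   [383.2, 300.6, 70, 82.6] shift [156.7 -63.4  10. ] turn [-0.     -0.      0.2164] rows 3.4
   [383.2, 300.6, 12.5, 82.6] shift [-0.  -0.  57.5] turn [0. 0. 0.] rows 1.2
```

View pics/d.png

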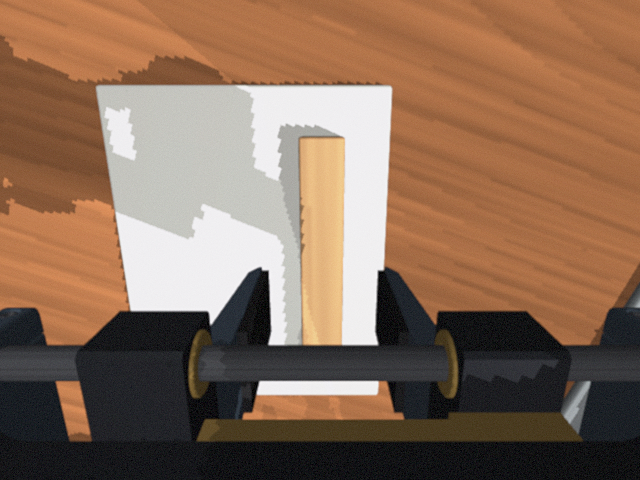

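>>> drive_tool:
  series:
    - [0.45,[32,3,0],[0.008,0,0.04]]
    - [0.45,[75,3,0],[0.008,0,0.11]]
    - [0.45,[120,3,0],[0.008,0,0.18]]
    - [0.45,[165,2,0],[0.008,0,0.26]]
    - [0.45,[210,0,0],[0.008,0,0.34]]

```text
time_s: 6.3
ee_pos: [409.7, 191.6, 75.9]
ee_rot: [-179.6, 0.1, 89.3]
force: [1.2, 0.5, -0.1]
gripper_width: 50.4
```

```bash
python3 -c "
from h import *
plan((383.2,300.6,50,82.6),(383.2,300.6,12.5,82.6))"
```

```text
t 6.3 pos [409.7 191.6  75.9] rot [-1.7961e+02  5.0000e-02  8.9340e+01] w 50.4 F [ 1.2  0.5 -0.1]
   [383.2, 300.6, 50, 82.6] shift [108.7 -27.6  26. ] turn [-0.0067  0.0013  0.1175] rows 2.3
   [383.2, 300.6, 12.5, 82.6] shift [-0.  -0.  37.5] turn [0. 0. 0.] rows 0.8
```

>>> drive_tool:
  series:
    - [0.45,[45,-12,5],[0,0,0.06]]
    - [0.45,[90,-25,15],[0,0,0.1]]
    - [0.45,[92,-25,20],[0,0,0.1]]
    - [0.45,[92,-25,20],[0,0,0.1]]
    - [0.45,[92,-25,20],[0,0,0.1]]

```text
time_s: 6.8
ee_pos: [385.8, 281.2, 55.7]
ee_rot: [-179.5, 0.2, 83.8]
force: [-0.0, 0.1, -1.0]
gripper_width: 50.3
```

```bash
python3 -c "
from h import *
plan((383.2,300.6,12.8,82.6))"
```

```text
t 6.8 pos [385.8 281.2  55.7] rot [-1.7954e+02  1.7000e-01  8.3810e+01] w 50.3 F [-0.   0.1 -1. ]
   [383.2, 300.6, 12.8, 82.6] shift [19.1 -4.3 42.9] turn [-0.0079  0.0031  0.0211] rows 0.9
```

>>> drive_tool:
  series:
    - [0.45,[19.1,-4.3,10],[-0.008,0.003,0.021]]
    - [0.45,[19.1,-4.3,30],[-0.008,0.003,0.021]]
    - [0.45,[19.1,-4.3,42.9],[-0.008,0.003,0.021]]
    - [0.45,[19.1,-4.3,42.9],[-0.008,0.003,0.021]]
    - [0.45,[19.1,-4.3,42.9],[-0.008,0.003,0.021]]

```text
time_s: 7.3
ee_pos: [383.9, 300.6, 13.3]
ee_rot: [180.0, -0.0, 82.5]
force: [0.0, 0.2, 0.2]
gripper_width: 49.4
```

>>> drive_tool:
  series:
    - [1,[0,0,0],[0,0,0]]
    - [1,[0,0,0],[0,0,0]]
    - [1,[0,0,0],[0,0,0]]
    - [1,[0,0,0],[0,0,0]]
    - [1,[0,0,-8],[0,0,0]]

```text
time_s: 7.8
ee_pos: [382.5, 301.2, 20.6]
ee_rot: [-179.9, 0.0, 82.6]
force: [0.2, -0.9, -0.3]
gripper_width: 25.7
```

```bash
python3 -c "
from h import *
plan((440,150,70,95),(508.2,-93.3,60,109.04),(508.2,-93.3,25,109.04))"
```

```text
t 7.8 pos [382.5 301.2  20.6] rot [-1.7994e+02  4.0000e-02  8.2630e+01] w 25.7 F [ 0.2 -0.9 -0.3]
   [440, 150, 70, 95] shift [-142.6   76.3  -49.4] turn [-0.0012  0.0006 -0.2159] rows 3.4
   [508.2, -93.3, 60, 109.04] shift [-248.3   46.7   10. ] turn [-0.     0.    -0.245] rows 5.1
   [508.2, -93.3, 25, 109.04] shift [ 0. -0. 35.] turn [0. 0. 0.] rows 0.7
```

>>> drive_tool:
  series:
    - [1,[-8,5,-35],[0,0,0]]
    - [1,[-35,19,-50],[0,0,-0.05]]
    - [1,[-71,38,-50],[0,0,-0.11]]
    - [1,[-107,57,-50],[0,0,-0.16]]
    - [1,[-143,76,-50],[0,0,-0.216]]

```text
time_s: 8.3
ee_pos: [440.6, 148.8, 71.6]
ee_rot: [179.9, -0.1, 95.2]
force: [0.7, 0.3, -0.4]
gripper_width: 25.9
```

>>> drive_tool:
  series:
    - [1,[-46,9,0],[0,0,-0.05]]
    - [1,[-92,17,0],[0,0,-0.1]]
    - [1,[-138,26,2],[0,0,-0.15]]
    - [1,[-184,35,6],[0,0,-0.2]]
    - [1,[-230,43,10],[0,0,-0.245]]

```text
time_s: 8.8
ee_pos: [503.5, -77.2, 61.2]
ee_rot: [179.9, -0.0, 109.1]
force: [0.2, -0.0, -0.6]
gripper_width: 25.8
```

```bash
python3 -c "
from h import *
plan((508.2,-93.3,25,109.04))"
```

```text
t 8.8 pos [503.5 -77.2  61.2] rot [ 1.7991e+02 -1.0000e-02  1.0914e+02] w 25.8 F [ 0.2 -0.  -0.6]
   [508.2, -93.3, 25, 109.04] shift [-16.7  -0.9  36.2] turn [ 0.0016 -0.0002  0.0018] rows 0.8
```

>>> drive_tool:
  series:
    - [1,[-16.7,-0.9,12],[0.001,0,0.002]]
    - [1,[-16.7,-0.9,30],[0.001,0,0.002]]
    - [1,[-16.7,-0.9,36],[0.001,0,0.002]]
    - [1,[-16.7,-0.9,36],[0.001,0,0.002]]
    - [1,[-16.7,-0.9,36],[0.001,0,0.002]]

```text
time_s: 9.3
ee_pos: [507.8, -90.7, 25.0]
ee_rot: [-180.0, -0.0, 109.0]
force: [0.1, -0.2, 0.3]
gripper_width: 25.6
```

```bash
python3 -c "
from h import *
plan((508.2,-93.3,11,109.04))"
```

```text
t 9.3 pos [507.8 -90.7  25. ] rot [-1.7999e+02 -3.0000e-02  1.0898e+02] w 25.6 F [ 0.1 -0.2  0.3]
   [508.2, -93.3, 11, 109.04] shift [-2.6 -0.4 14. ] turn [-0.0001 -0.0005 -0.001 ] rows 0.3
```

>>> drive_tool:
  series:
    - [1,[-2.3,-0.4,7],[0,0,0]]
    - [1,[-2.3,-0.4,13],[0,0,0]]
    - [1,[-2.3,-0.4,14],[0,0,0]]
    - [1,[-2.3,-0.4,14],[0,0,0]]
    - [1,[-2.3,-0.4,14],[0,0,0]]

```text
time_s: 9.8
ee_pos: [508.4, -93.6, 11.2]
ee_rot: [180.0, -0.0, 108.9]
force: [-0.5, 0.5, 6.0]
gripper_width: 25.9
```

>>> drive_tool:
  series:
    - [0.6,[0,0,0],[0,0,0]]
    - [0.5,[0,0,0],[0,0,0]]
    - [0.45,[0,0,0],[0,0,0]]
    - [0.45,[0,0,-25],[0,0,0]]
    - [0.45,[0,0,-65],[0,0,0]]

```text
time_s: 10.3
ee_pos: [505.9, -93.3, 74.0]
ee_rot: [-179.6, -0.2, 108.9]
force: [1.3, 0.2, 0.0]
gripper_width: 50.2
```

```bash
python3 -c "
from h import *
plan((475,70,80,100),(500,200,80,97),(542,232.2,50,95.3))"
```

```text
t 10.3 pos [505.9 -93.3  74. ] rot [-179.64   -0.23  108.91] w 50.2 F [1.3 0.2 0. ]
   [475, 70, 80, 100] shift [164.6  23.7  -5.5] turn [-0.0066 -0.0035  0.1556] rows 3.3
   [500, 200, 80, 97] shift [123.7  47.2   0. ] turn [ 0.     -0.      0.0524] rows 2.6
   [542, 232.2, 50, 95.3] shift [26.8 45.6 30. ] turn [ 0.     -0.      0.0297] rows 1.2
```

>>> drive_tool:
  series:
    - [0.45,[45,0,-2],[0,0,0.04]]
    - [0.45,[90,10,-4],[0,0,0.08]]
    - [0.45,[135,20,-4],[0,0,0.12]]
    - [0.45,[180,35,-4],[0,0,0.16]]
    - [0.45,[225,53,-4],[0,0,0.2]]

```text
time_s: 10.8
ee_pos: [484.4, 137.8, 79.7]
ee_rot: [-180.0, -0.0, 97.3]
force: [1.2, -1.3, 0.1]
gripper_width: 50.4
```

```bash
python3 -c "
from h import *
plan((542,232.2,45,95.3))"
```

```text
t 10.8 pos [484.4 137.8  79.7] rot [-1.7996e+02 -1.0000e-02  9.7350e+01] w 50.4 F [ 1.2 -1.3  0.1]
   [542, 232.2, 45, 95.3] shift [86.3 69.2 34.7] turn [-0.0007 -0.0002  0.0357] rows 2.3
```

>>> drive_tool:
  series:
    - [0.45,[35,28,8],[0,0,0.036]]
    - [0.45,[70,55,18],[0,0,0.036]]
    - [0.45,[84,68,30],[0,0,0.036]]
    - [0.45,[84,68,34],[0,0,0.036]]
    - [0.45,[84,68,34],[0,0,0.036]]

```text
time_s: 11.3
ee_pos: [540.4, 227.8, 44.5]
ee_rot: [-179.8, 0.1, 95.4]
force: [-0.0, -0.3, -0.7]
gripper_width: 50.2
```

```bash
python3 -c "
from h import *
plan((542,232.2,12.8,95.3))"
```

```text
t 11.3 pos [540.4 227.8  44.5] rot [-1.7978e+02  6.0000e-02  9.5430e+01] w 50.2 F [-0.  -0.3 -0.7]
   [542, 232.2, 12.8, 95.3] shift [ 4.3  2.1 31.7] turn [-0.0038  0.001   0.0023] rows 0.6
```

>>> drive_tool:
  series:
    - [0.45,[3.8,1.5,15],[-0.002,0,0.002]]
    - [0.45,[3.8,1.5,30],[-0.002,0,0.002]]
    - [0.45,[3.8,1.5,31.5],[-0.002,0,0.002]]
    - [0.45,[3.8,1.5,31.5],[-0.002,0,0.002]]
    - [0.8,[3.8,1.5,31.5],[-0.002,0,0.002]]

```text
time_s: 11.8
ee_pos: [543.2, 231.9, 15.3]
ee_rot: [179.8, -0.0, 95.2]
force: [-1.2, -0.3, -0.1]
gripper_width: 44.9
```

>>> drive_tool:
  series:
    - [1,[0,0,0],[0,0,0]]
    - [1,[0,0,0],[0,0,0]]
    - [1,[0,0,0],[0,0,0]]
    - [1,[0,0,-10],[0,0,0]]
    - [1,[0,0,-40],[0,0,0]]

```text
time_s: 12.3
ee_pos: [540.6, 231.5, 52.6]
ee_rot: [-179.7, 0.1, 95.3]
force: [-0.2, 0.8, -1.0]
gripper_width: 25.6
```

```bash
python3 -c "
from h import *
plan((536,100,80,55),(536,-36.1,75,19.04),(536,-36.1,45,19.04))"
```

```text
t 12.3 pos [540.6 231.5  52.6] rot [-1.7973e+02  9.0000e-02  9.5290e+01] w 25.6 F [-0.2  0.8 -1. ]
   [536, 100, 80, 55] shift [-130.6  -16.9  -27.2] turn [-0.0041  0.0031  0.7032] rows 4.7
   [536, -36.1, 75, 19.04] shift [-111.5   78.1    5. ] turn [ 0.     -0.      0.6276] rows 4.2
   [536, -36.1, 45, 19.04] shift [ 0. -0. 30.] turn [0. 0. 0.] rows 0.6
```

>>> drive_tool:
  series:
    - [1,[-26,-3,-8],[0,0,0.14]]
    - [1,[-52,-7,-16],[0,0,0.28]]
    - [1,[-78,-10,-24],[0,0,0.42]]
    - [1,[-104,-13,-27],[0,0,0.56]]
    - [1,[-131,-17,-27],[0,0,0.7]]

```text
time_s: 12.8
ee_pos: [538.4, 99.5, 82.5]
ee_rot: [179.9, -0.2, 54.9]
force: [-0.1, 0.3, -0.6]
gripper_width: 25.9
```

>>> drive_tool:
  series:
    - [1,[-25,18,0],[0,0,0.14]]
    - [1,[-50,35,0],[0,0,0.28]]
    - [1,[-75,52,0],[0,0,0.42]]
    - [1,[-100,70,0],[0,0,0.56]]
    - [1,[-111,78,5],[0,0,0.627]]

```text
time_s: 13.3
ee_pos: [539.1, -37.7, 77.3]
ee_rot: [179.9, -0.2, 18.9]
force: [0.1, -0.5, 0.4]
gripper_width: 26.0
```

```bash
python3 -c "
from h import *
plan((536,-36.1,40,19.04))"
```

```text
t 13.3 pos [539.1 -37.7  77.3] rot [179.92  -0.2   18.92] w 26.0 F [ 0.1 -0.5  0.4]
   [536, -36.1, 40, 19.04] shift [-2.6 -2.5 37.3] turn [ 0.0014 -0.0034 -0.002 ] rows 0.7
```

>>> drive_tool:
  series:
    - [1,[-2.5,-2,15],[0.001,-0.002,-0.002]]
    - [1,[-2.5,-2,30],[0.001,-0.002,-0.002]]
    - [1,[-2.5,-2,37],[0.001,-0.002,-0.002]]
    - [1,[-2.5,-2,37],[0.001,-0.002,-0.002]]
    - [1,[-2.5,-2,37],[0.001,-0.002,-0.002]]

```text
time_s: 13.8
ee_pos: [536.0, -34.2, 39.7]
ee_rot: [-180.0, -0.0, 19.4]
force: [0.2, -0.2, 0.4]
gripper_width: 25.6
```

```bash
python3 -c "
from h import *
f=env.grab_frame('wrist');cv2.imwrite('pics/e.png',f['image'][:,:,::-1])
plan((536,-36.1,27.5,19.04))"
```

```text
t 13.85 pos [536.2 -34.2  39.8] rot [-1.7997e+02 -5.0000e-02  1.9380e+01] w 25.6 F [ 0.7  0.1 -0.7]
   [536, -36.1, 27.5, 19.04] shift [-0.9  1.8 12.3] turn [-0.0004 -0.0009  0.006 ] rows 0.2
```

View pics/e.png

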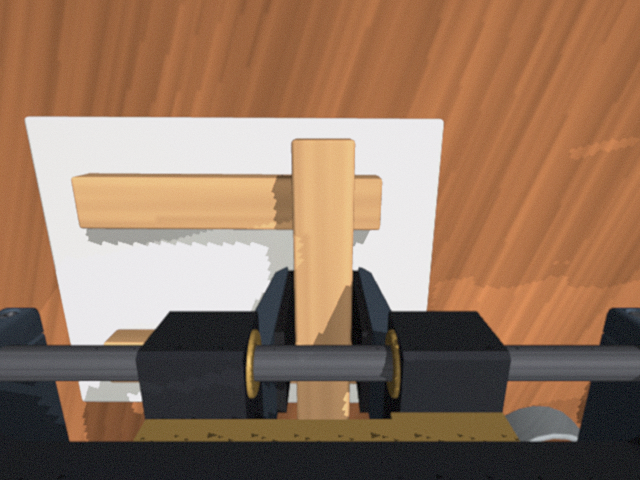

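>>> drive_tool:
  series:
    - [1,[-0.8,1.8,6],[0,0,0.006]]
    - [1,[-0.8,1.8,11],[0,0,0.006]]
    - [1,[-0.8,1.8,12.3],[0,0,0.006]]
    - [1,[-0.8,1.8,12.3],[0,0,0.006]]
    - [1,[-0.8,1.8,12.3],[0,0,0.006]]

```text
time_s: 14.35
ee_pos: [535.8, -36.4, 28.3]
ee_rot: [-180.0, -0.0, 19.0]
force: [-2.2, 0.1, 10.7]
gripper_width: 25.8
```

>>> drive_tool:
  series:
    - [0.6,[0,0,0],[0,0,0]]
    - [0.5,[0,0,0],[0,0,0]]
    - [0.45,[0,0,0],[0,0,0]]
    - [0.45,[0,0,-25],[0,0,0]]
    - [0.45,[0,0,-55],[0,0,0]]

```text
time_s: 14.85
ee_pos: [534.1, -36.2, 80.8]
ee_rot: [-179.8, 0.3, 19.0]
force: [1.1, 0.1, 0.4]
gripper_width: 50.1
```

```bash
python3 -c "
from h import *
plan((530,165,80,60),(544.9,360,60,84.1),(544.9,360,12.8,84.1))"
```

```text
t 14.85 pos [534.1 -36.2  80.8] rot [-179.84    0.25   19.02] w 50.1 F [1.1 0.1 0.4]
   [530, 165, 80, 60] shift [  61.7 -191.6    1.1] turn [-0.0042  0.0032 -0.7152] rows 4.8
   [544.9, 360, 60, 84.1] shift [176.3 -84.6  20. ] turn [ 0.      0.     -0.4206] rows 3.9
   [544.9, 360, 12.8, 84.1] shift [ 0.  -0.  47.2] turn [0. 0. 0.] rows 0.9
```

>>> drive_tool:
  series:
    - [0.45,[12,-38,0],[0,0,-0.14]]
    - [0.45,[24,-76,0],[0,0,-0.28]]
    - [0.45,[36,-114,0],[0,0,-0.42]]
    - [0.45,[49,-152,0],[0,0,-0.56]]
    - [0.45,[62,-191,0],[0,0,-0.7]]

```text
time_s: 15.35
ee_pos: [531.5, 165.9, 81.7]
ee_rot: [-179.9, -0.0, 59.4]
force: [0.7, -0.2, -0.1]
gripper_width: 49.9
```

>>> drive_tool:
  series:
    - [0.45,[44,-21,0],[0,0,-0.13]]
    - [0.45,[88,-42,0],[0,0,-0.26]]
    - [0.45,[132,-63,10],[0,0,-0.38]]
    - [0.45,[174,-84,20],[0,0,-0.43]]
    - [0.45,[174,-84,30],[0,0,-0.43]]

```text
time_s: 15.85
ee_pos: [549.2, 362.9, 51.1]
ee_rot: [180.0, -0.2, 84.1]
force: [-0.5, -0.5, -0.2]
gripper_width: 50.2
```

```bash
python3 -c "
from h import *
f=env.grab_frame('wrist');cv2.imwrite('pics/g.png',f['image'][:,:,::-1])
plan((544.9,360,12.8,84.1))"
```

```text
t 15.9 pos [547.6 359.   48.9] rot [-1.7981e+02  7.0000e-02  8.3970e+01] w 50.1 F [-1.6 -0.7 -0.7]
   [544.9, 360, 12.8, 84.1] shift [ 0.8 -2.7 36.2] turn [-0.0034  0.0013 -0.0022] rows 0.7
```

View pics/g.png

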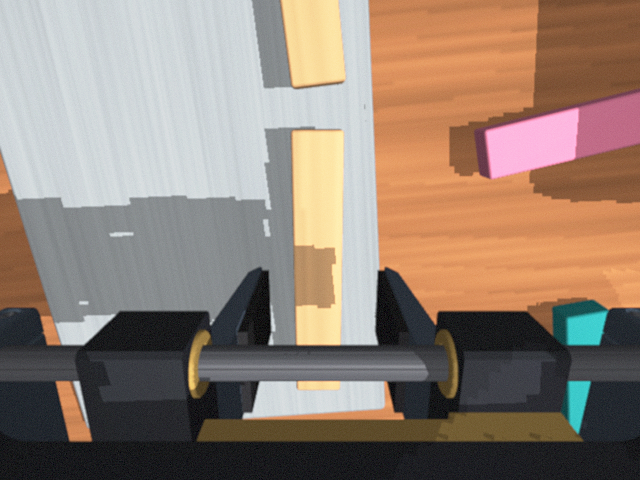

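>>> drive_tool:
  series:
    - [0.45,[0.8,-2.5,15],[-0.002,0,-0.002]]
    - [0.45,[0.8,-2.5,30],[-0.002,0,-0.002]]
    - [0.45,[0.8,-2.5,36],[-0.002,0,-0.002]]
    - [0.45,[0.8,-2.5,36],[-0.002,0,-0.002]]
    - [0.8,[0.8,-2.5,36],[-0.002,0,-0.002]]

```text
time_s: 16.4
ee_pos: [547.0, 357.6, 16.4]
ee_rot: [179.9, -0.1, 83.8]
force: [-0.1, 0.2, 1.0]
gripper_width: 44.9
```

>>> drive_tool:
  series:
    - [1,[0,0,0],[0,0,0]]
    - [1,[0,0,0],[0,0,0]]
    - [1,[0,0,0],[0,0,0]]
    - [1,[0,0,-10],[0,0,0]]
    - [1,[0,0,-40],[0,0,0]]

```text
time_s: 16.9
ee_pos: [544.5, 356.8, 54.1]
ee_rot: [-179.8, 0.2, 83.9]
force: [0.5, -0.4, -0.2]
gripper_width: 25.5
```

```bash
python3 -c "
from h import *
plan((515,190,85,59),(470,0,85,25),(451,-65.5,65,19.04))"
```

```text
t 16.9 pos [544.5 356.8  54.1] rot [-179.76    0.2    83.89] w 25.5 F [ 0.5 -0.4 -0.2]
   [515, 190, 85, 59] shift [-169.1  -11.6  -30.2] turn [-0.0033  0.0044  0.4343] rows 3.4
   [470, 0, 85, 25] shift [-186.    59.3    0. ] turn [ 0.     -0.      0.5934] rows 4.0
   [451, -65.5, 65, 19.04] shift [-44.9  51.3  20. ] turn [ 0.    -0.     0.104] rows 1.4
```

>>> drive_tool:
  series:
    - [1,[-25,-2,-15],[0,0,0.06]]
    - [1,[-60,-4,-30],[0,0,0.15]]
    - [1,[-96,-7,-30],[0,0,0.25]]
    - [1,[-132,-9,-30],[0,0,0.34]]
    - [1,[-169,-11,-30],[0,0,0.434]]

```text
time_s: 17.4
ee_pos: [517.3, 190.1, 87.0]
ee_rot: [179.9, -0.1, 58.8]
force: [0.5, -0.6, -0.0]
gripper_width: 25.7
```

>>> drive_tool:
  series:
    - [1,[-37,12,0],[0,0,0.12]]
    - [1,[-74,24,0],[0,0,0.24]]
    - [1,[-111,36,0],[0,0,0.36]]
    - [1,[-148,47,0],[0,0,0.48]]
    - [1,[-186,59,0],[0,0,0.593]]

```text
time_s: 17.9
ee_pos: [472.0, 0.0, 86.6]
ee_rot: [180.0, -0.1, 24.8]
force: [0.2, 1.0, -0.3]
gripper_width: 25.5
```

```bash
python3 -c "
from h import *
plan((451,-65.5,45,19.04))"
```

```text
t 17.9 pos [472.    0.   86.6] rot [ 1.7997e+02 -1.4000e-01  2.4800e+01] w 25.5 F [ 0.2  1.  -0.3]
   [451, -65.5, 45, 19.04] shift [-46.6  50.7  41.5] turn [ 0.0004 -0.0025  0.1005] rows 1.6
```

>>> drive_tool:
  series:
    - [1,[-23,25,0],[0,-0.001,0.05]]
    - [1,[-46,50,10],[0,-0.001,0.1]]
    - [1,[-46,50,35],[0,-0.001,0.1]]
    - [1,[-46,50,40],[0,-0.001,0.1]]
    - [1,[-46,50,40],[0,-0.001,0.1]]

```text
time_s: 18.4
ee_pos: [451.5, -63.2, 45.7]
ee_rot: [-180.0, 0.0, 19.3]
force: [-0.3, -0.7, -0.2]
gripper_width: 25.9
```

```bash
python3 -c "
from h import *
plan((451,-65.5,28.5,19.04))"
```

```text
t 18.4 pos [451.5 -63.2  45.7] rot [-1.7995e+02  4.0000e-02  1.9320e+01] w 25.9 F [-0.3 -0.7 -0.2]
   [451, -65.5, 28.5, 19.04] shift [-1.2  2.  17.2] turn [-0.0009  0.0008  0.0049] rows 0.3
```

>>> drive_tool:
  series:
    - [1,[-1,2,8],[0,0,0.005]]
    - [1,[-1,2,14],[0,0,0.005]]
    - [1,[-1,2,17],[0,0,0.005]]
    - [1,[-1,2,17],[0,0,0.005]]
    - [1,[-1,2,17],[0,0,0.005]]

```text
time_s: 18.9
ee_pos: [452.1, -65.3, 30.3]
ee_rot: [180.0, -0.1, 19.1]
force: [-2.6, 0.5, 14.6]
gripper_width: 25.8
```

>>> drive_tool:
  series:
    - [0.6,[0,0,0],[0,0,0]]
    - [0.5,[0,0,0],[0,0,0]]
    - [0.45,[0,0,0],[0,0,0]]
    - [0.45,[0,0,-25],[0,0,0]]
    - [0.45,[0,0,-65],[0,0,0]]

```text
time_s: 19.4
ee_pos: [449.5, -65.2, 92.3]
ee_rot: [-179.8, 0.3, 19.0]
force: [1.4, -0.5, -0.7]
gripper_width: 50.2
```

```bash
python3 -c "
from h import *
plan((430,130,85,55),(375.3,369.3,70,89),(375.3,369.3,45,90.9))"
```

```text
t 19.4 pos [449.5 -65.2  92.3] rot [-179.81    0.32   19.03] w 50.2 F [ 1.4 -0.5 -0.7]
   [430, 130, 85, 55] shift [  45.3 -190.9    7.7] turn [-0.005   0.0043 -0.6278] rows 4.2
   [375.3, 369.3, 70, 89] shift [ 164.6 -182.1   15. ] turn [-0.      0.     -0.5934] rows 4.9
   [375.3, 369.3, 45, 90.9] shift [ 0. -0. 25.] turn [-0.      0.     -0.0332] rows 0.5
```

>>> drive_tool:
  series:
    - [0.45,[9,-38,0],[0,0,-0.13]]
    - [0.45,[18,-76,0],[0,0,-0.26]]
    - [0.45,[27,-114,4],[0,0,-0.38]]
    - [0.45,[36,-152,6],[0,0,-0.5]]
    - [0.45,[45,-191,8],[0,0,-0.628]]

```text
time_s: 19.9
ee_pos: [431.5, 131.1, 85.5]
ee_rot: [180.0, -0.0, 55.3]
force: [0.9, -0.6, -0.2]
gripper_width: 50.3
```

>>> drive_tool:
  series:
    - [0.45,[33,-36,0],[0,0,-0.12]]
    - [0.45,[66,-72,0],[0,0,-0.24]]
    - [0.45,[99,-109,0],[0,0,-0.36]]
    - [0.45,[132,-146,8],[0,0,-0.48]]
    - [0.45,[163,-181,15],[0,0,-0.6]]

```text
time_s: 20.4
ee_pos: [376.2, 369.2, 70.5]
ee_rot: [180.0, -0.0, 89.7]
force: [0.2, 0.0, 0.1]
gripper_width: 50.1
```

>>> drive_tool:
  series:
    - [0.45,[0,0,10],[0,0,-0.025]]
    - [0.45,[0,0,20],[0,0,-0.025]]
    - [0.45,[0,0,25],[0,0,-0.025]]
    - [0.45,[0,0,25],[0,0,-0.025]]
    - [0.45,[0,0,25],[0,0,-0.025]]

```text
time_s: 20.9
ee_pos: [377.6, 365.8, 45.9]
ee_rot: [180.0, -0.0, 90.7]
force: [0.2, 1.2, -0.2]
gripper_width: 50.5
```

```bash
python3 -c "
from h import *
f=env.grab_frame('top');cv2.imwrite('pics/i.png',f['image'][:,:,::-1]);crop(f,160,190,500,365,'i2.png')
plan((375.3,369.3,12.5,90.9))"
```

```text
scale 2.3529411764705883
t 20.95 pos [377.7 366.2  46.2] rot [ 1.7995e+02 -3.0000e-02  9.0700e+01] w 50.0 F [ 0.3 -0.3 -0.4]
   [375.3, 369.3, 12.5, 90.9] shift [ 3.2 -2.4 33.7] turn [ 0.0008 -0.0005 -0.0035] rows 0.7
```

View pics/i2.png

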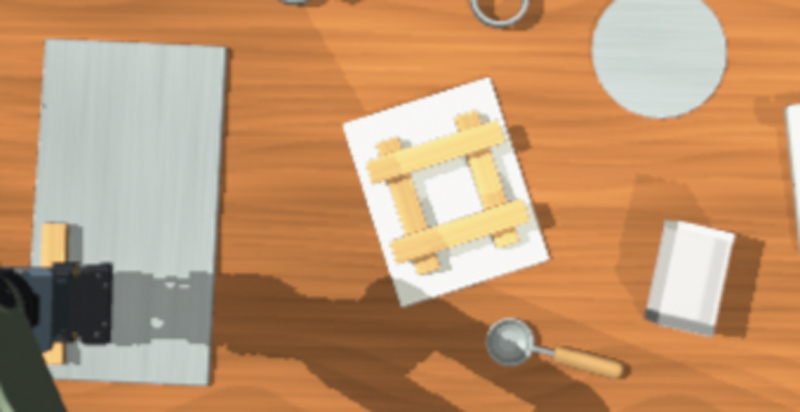

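>>> drive_tool:
  series:
    - [0.45,[3.2,-2.4,12],[0,0,-0.003]]
    - [0.45,[3.2,-2.4,25],[0,0,-0.003]]
    - [0.45,[3.2,-2.4,33.7],[0,0,-0.003]]
    - [0.45,[3.2,-2.4,33.7],[0,0,-0.003]]
    - [0.45,[3.2,-2.4,33.7],[0,0,-0.003]]

```text
time_s: 21.45
ee_pos: [374.7, 370.1, 12.0]
ee_rot: [180.0, -0.0, 91.0]
force: [0.2, 0.6, -0.8]
gripper_width: 50.3
```

>>> drive_tool:
  series:
    - [1,[0,0,0],[0,0,0]]
    - [1,[0,0,0],[0,0,0]]
    - [1,[0,0,0],[0,0,0]]
    - [1,[0,0,0],[0,0,0]]
    - [1,[0,0,-20],[0,0,0]]

```text
time_s: 21.95
ee_pos: [373.2, 368.7, 30.5]
ee_rot: [-179.8, 0.2, 91.0]
force: [-0.1, -0.5, -0.8]
gripper_width: 25.8
```

```bash
python3 - <<'E'
from h import *
f=env.grab_frame("top")
big=cv2.resize(f["image"],None,fx=4,fy=4,interpolation=cv2.INTER_CUBIC)
crop(f,300,215,400,325,"k.png")
plan((430,150,90,98),(478.8,-8.3,90,109.04),(478.8,-8.3,65,109.04))
# predicted corners of layer-2 slats in the crop
u=np.array([.9453,.3262]);v=np.array([-.3262,.9453]);c=np.array([493.5,-50.8])
k=600/110
for s in (1,-1):
    P=[np.r_[c+s*45*u+a*13*u+b*75*v,38] for a,b in((1,1),(1,-1),(-1,-1),(-1,1))]
    print(((w2p(f,P)-[300,215]+.5)*k).round(0).tolist())
E
```

```text
scale 5.454545454545454
t 22.0 pos [375.4 370.8  34.5] rot [ 1.7987e+02 -1.2000e-01  9.0990e+01] w 25.3 F [0.4 0.4 1.5]
   [430, 150, 90, 98] shift [-221.6   50.9  -55.9] turn [ 0.0024 -0.0019 -0.1224] rows 4.7
   [478.8, -8.3, 90, 109.04] shift [-163.6   26.3    0. ] turn [ 0.      0.     -0.1927] rows 3.3
   [478.8, -8.3, 65, 109.04] shift [ 0. -0. 25.] turn [0. 0. 0.] rows 0.5
[[80.0, 237.0], [390.0, 137.0], [407.0, 191.0], [97.0, 290.0]]
[[140.0, 424.0], [451.0, 323.0], [468.0, 377.0], [158.0, 478.0]]
```

View pics/k.png

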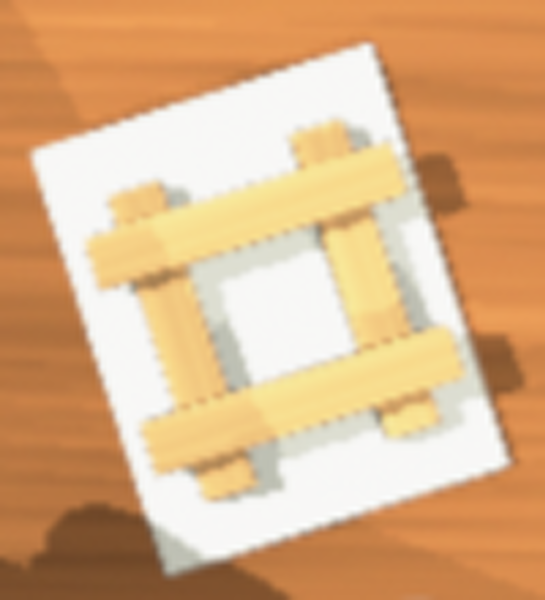

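>>> drive_tool:
  series:
    - [1,[-30,7,-35],[0,0,-0.02]]
    - [1,[-75,17,-52],[0,0,-0.045]]
    - [1,[-123,28,-55],[0,0,-0.07]]
    - [1,[-172,39,-55],[0,0,-0.1]]
    - [1,[-221,51,-55],[0,0,-0.12]]

```text
time_s: 22.5
ee_pos: [429.5, 149.0, 87.4]
ee_rot: [179.9, -0.0, 98.0]
force: [0.7, 0.2, -1.0]
gripper_width: 25.7
```

>>> drive_tool:
  series:
    - [1,[-35,6,0],[0,0,-0.04]]
    - [1,[-70,12,0],[0,0,-0.08]]
    - [1,[-105,18,0],[0,0,-0.12]]
    - [1,[-140,23,0],[0,0,-0.16]]
    - [1,[-162,26,0],[0,0,-0.193]]

```text
time_s: 23.0
ee_pos: [477.9, -8.5, 87.0]
ee_rot: [179.9, 0.0, 108.9]
force: [-0.3, 1.1, -0.0]
gripper_width: 26.0
```

```bash
python3 -c "
from h import *
plan((478.8,-8.3,60,109.04))"
```

```text
t 23.0 pos [477.9  -8.5  87. ] rot [1.7993e+02 4.0000e-02 1.0891e+02] w 26.0 F [-0.3  1.1 -0. ]
   [478.8, -8.3, 60, 109.04] shift [-0.1  0.9 27. ] turn [ 0.0013  0.0006 -0.0022] rows 0.5
```

>>> drive_tool:
  series:
    - [1,[0,0.5,15],[0,0,-0.002]]
    - [1,[0,0.5,25],[0,0,-0.002]]
    - [1,[0,0.5,27],[0,0,-0.002]]
    - [1,[0,0.5,27],[0,0,-0.002]]
    - [1,[0,0.5,27],[0,0,-0.002]]

```text
time_s: 23.5
ee_pos: [477.8, -5.6, 60.3]
ee_rot: [179.9, 0.0, 109.1]
force: [0.1, -0.5, 0.3]
gripper_width: 25.8
```

```bash
python3 -c "
from h import *
plan((478.8,-8.3,43,109.04))"
```

```text
t 23.5 pos [477.8  -5.6  60.3] rot [1.7995e+02 1.0000e-02 1.0909e+02] w 25.8 F [ 0.1 -0.5  0.3]
   [478.8, -8.3, 43, 109.04] shift [-2.8  0.  17.3] turn [0.0009 0.0001 0.0008] rows 0.4
```

>>> drive_tool:
  series:
    - [1,[-2.5,0.5,8],[0,0,0]]
    - [1,[-2.5,0.5,13],[0,0,0]]
    - [1,[-2.5,0.5,15],[0,0,0]]
    - [1,[-2.5,0.5,17],[0,0,0]]
    - [1,[-2.5,0.5,17],[0,0,0]]

```text
time_s: 24.0
ee_pos: [478.8, -8.3, 42.8]
ee_rot: [-180.0, -0.0, 109.0]
force: [-0.6, -0.9, -0.5]
gripper_width: 26.0
```

```bash
python3 -c "
from h import *
plan((478.8,-8.3,43,109.04))"
```

```text
t 24.0 pos [478.8  -8.3  42.8] rot [-1.7999e+02 -2.0000e-02  1.0903e+02] w 26.0 F [-0.6 -0.9 -0.5]
   [478.8, -8.3, 43, 109.04] shift [-0.   0.  -0.2] turn [-0.0001 -0.0003 -0.0001] rows 0.0
```

>>> drive_tool:
  series:
    - [1,[0,0,0.8],[0,0,0]]
    - [1,[0,0,0.8],[0,0,0]]
    - [0.7,[0,0,0.8],[0,0,0]]
    - [0.6,[0,0,0.8],[0,0,0]]
    - [0.5,[0,0,0.8],[0,0,0]]

```text
time_s: 24.5
ee_pos: [479.0, -8.3, 42.3]
ee_rot: [180.0, -0.0, 109.0]
force: [-0.3, 0.5, 0.4]
gripper_width: 40.7
```

>>> drive_tool:
  series:
    - [0.45,[0,0,0],[0,0,0]]
    - [0.45,[0,0,0],[0,0,0]]
    - [0.45,[0,0,-10],[0,0,0]]
    - [0.45,[0,0,-40],[0,0,0]]
    - [0.45,[0,0,-80],[0,0,0]]

```text
time_s: 25.0
ee_pos: [477.6, -8.3, 122.4]
ee_rot: [-179.8, -0.1, 109.0]
force: [1.9, 0.5, 0.3]
gripper_width: 50.0
```

```bash
python3 -c "
from h import *
plan((390,-120,170,60))"
```

```text
t 25.0 pos [477.6  -8.3 122.4] rot [-1.7981e+02 -9.0000e-02  1.0903e+02] w 50.0 F [1.9 0.5 0.3]
   [390, -120, 170, 60] shift [ -77.  -119.4  -47.3] turn [-3.800e-03 -1.000e-04  8.557e-01] rows 5.7
```

```bash
cat >> h.py <<'E'
import json
def log():
    s=env.state(); open('q.jsonl','a').write(json.dumps([list(map(float,s[k])) for k in("qpos","ee_pos","ee_rot")])+"\n"); print("q",s["qpos"].round(1))
E
python3 -c "
from h import *
log()
plan((420,-60,170,68),(400,-130,220,27),(380,-180,260,-14),(370,-220,260,-55),(370,-260,260,-97))"
```

```text
q [  -2.4   14.5  109.7    0.    56.  -111.4]
t 25.0 pos [477.6  -8.3 122.4] rot [-1.7981e+02 -9.0000e-02  1.0903e+02] w 50.0 F [1.9 0.5 0.3]
   [420, -60, 170, 68] shift [-30.1 -71.5 -47.4] turn [-3.800e-03 -3.000e-04  7.161e-01] rows 4.8
   [400, -130, 220, 27] shift [-72.4   7.7 -50. ] turn [ 0.     -0.      0.7156] rows 4.8
   [380, -180, 260, -14] shift [-40.5  35.5 -40. ] turn [ 0.     -0.      0.7156] rows 4.8
   [370, -220, 260, -55] shift [-0.  41.2  0. ] turn [ 0.     -0.      0.7156] rows 4.8
   [370, -260, 260, -97] shift [32.8 22.9  0. ] turn [ 0.    -0.     0.733] rows 4.9
```

>>> drive_tool:
  series:
    - [0.3,[-6,-14,-20],[0,0,0.14]]
    - [0.2,[-12,-28,-35],[0,0,0.28]]
    - [0,[-18,-43,-47],[0,0,0.42]]
    - [0,[-24,-57,-47],[0,0,0.56]]
    - [0,[-30,-71,-47],[0,0,0.71]]

```text
time_s: 25.5
ee_pos: [421.3, -60.3, 170.5]
ee_rot: [179.9, -0.0, 68.0]
force: [0.3, -0.2, 0.1]
gripper_width: 87.3
```

>>> drive_tool:
  series:
    - [0,[-14,2,-10],[0,0,0.14]]
    - [0,[-28,4,-20],[0,0,0.28]]
    - [0,[-42,5,-30],[0,0,0.42]]
    - [0,[-56,6,-40],[0,0,0.56]]
    - [0,[-72,8,-50],[0,0,0.71]]

```text
time_s: 26.0
ee_pos: [402.0, -130.1, 220.4]
ee_rot: [180.0, -0.1, 27.3]
force: [0.1, -0.1, -0.3]
gripper_width: 91.2
```

>>> drive_tool:
  series:
    - [0,[-8,7,-8],[0,0,0.14]]
    - [0,[-16,14,-16],[0,0,0.28]]
    - [0,[-24,21,-24],[0,0,0.42]]
    - [0,[-32,28,-32],[0,0,0.56]]
    - [0,[-40,35,-40],[0,0,0.71]]

```text
time_s: 26.5
ee_pos: [382.8, -179.6, 260.3]
ee_rot: [-180.0, -0.1, -13.4]
force: [0.2, 0.6, 0.5]
gripper_width: 91.3
```

>>> drive_tool:
  series:
    - [0,[0,8,0],[0,0,0.14]]
    - [0,[0,16,0],[0,0,0.28]]
    - [0,[0,24,0],[0,0,0.42]]
    - [0,[0,32,0],[0,0,0.56]]
    - [0,[0,41,0],[0,0,0.71]]

```text
time_s: 27.0
ee_pos: [373.7, -219.4, 260.0]
ee_rot: [-180.0, -0.0, -54.0]
force: [1.2, -0.3, -0.9]
gripper_width: 91.0
```

```bash
python3 -c "
from h import *
log()
f=env.grab_frame('wrist');cv2.imwrite('pics/l.png',f['image'][:,:,::-1])
f=env.grab_frame('top');crop(f,290,150,570,360,'l2.png')
plan((370,-260,260,-100))"
```

```text
q [-32.    3.6 101.8   0.   74.5  22.1]
scale 2.857142857142857
t 27.1 pos [ 373.8 -219.8  259.8] rot [-1.7997e+02 -5.0000e-02 -5.3740e+01] w 91.4 F [ 0.6  0.8 -0.6]
   [370, -260, 260, -100] shift [30.1 26.8 -0.2] turn [-8.000e-04 -7.000e-04  8.074e-01] rows 5.4
```

View pics/l.png

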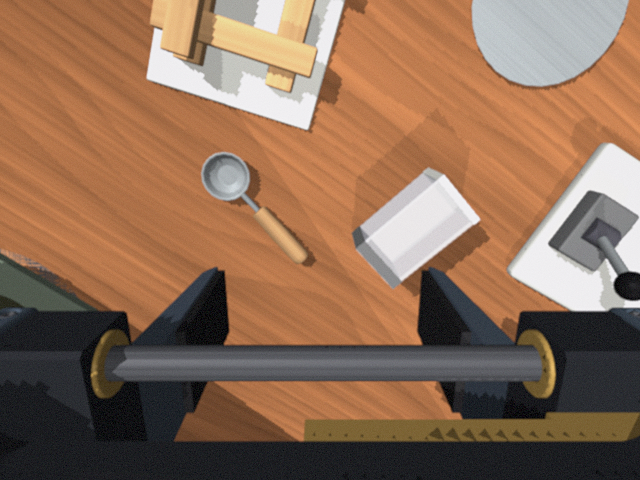

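View pics/l2.png

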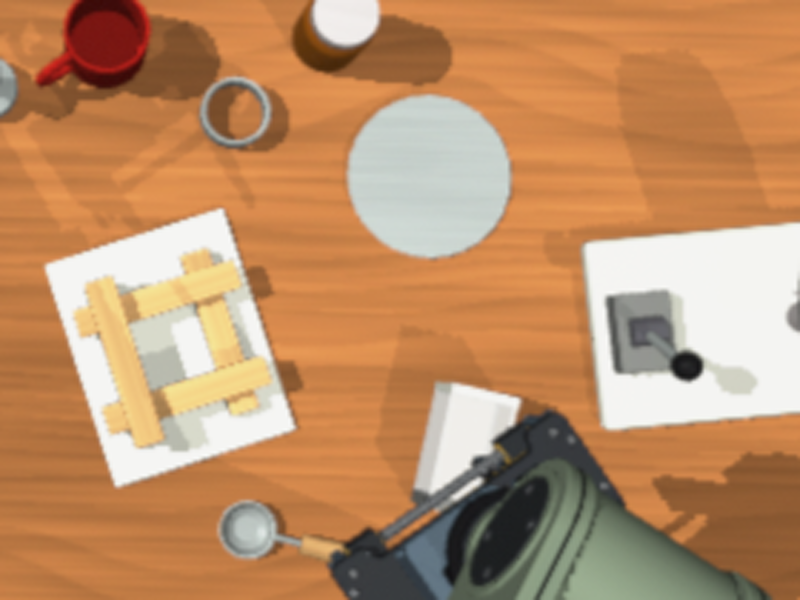

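```bash
python3 -c "
from h import *
f=env.grab_frame('wrist');crop(f,330,150,500,300,'m.png',4)
import pickle;pickle.dump(f,open('fw.pkl','wb'))"
```

```text
scale 4
```

View pics/m.png

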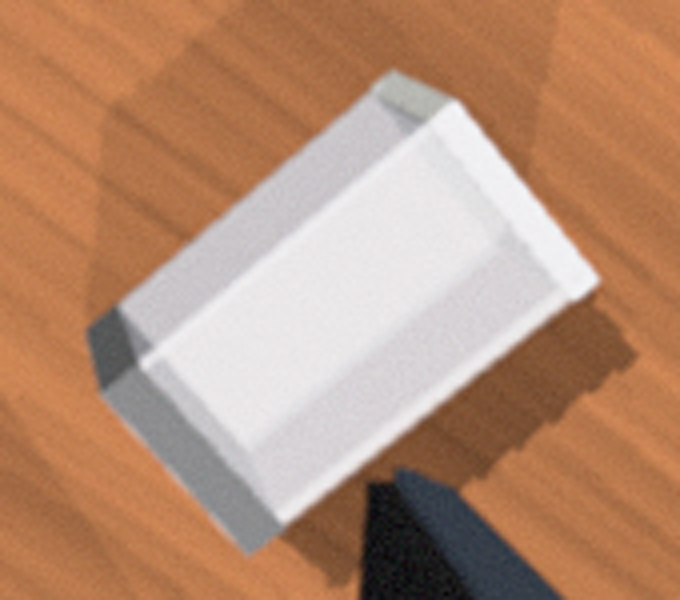

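```bash
python3 - <<'E'
from h import *
import pickle;f=pickle.load(open('fw.pkl','rb'))
c=np.array([[103,392],[250,554],[601,282],[458,99]],float)/4-0.125*3+[330,150]
w=p2w(f,c,58);print(w.round(1))
for i in range(4): print(np.linalg.norm(w[i]-w[(i+1)%4]).round(1))
m=w.mean(0);a=(w[2]+w[3]-w[0]-w[1])/2;print("ctr",m,"foot->mouth",np.degrees(np.arctan2(a[1],a[0])),"r",np.hypot(*m),np.degrees(np.arctan2(m[1],m[0])))
b=w[1]-w[0];print(np.degrees(np.arctan2(b[1],b[0])))
f=env.grab_frame('top')
import numpy as np
# plate circle
g=cv2.cvtColor(f["image"],cv2.COLOR_RGB2HSV)
b=f["image"].astype(int)
m=(g[...,1]<40)&(g[...,2]>150); m[:, :400]=0;m[:,480:]=0;m[:175]=0;m[250:]=0
q=max(blobs(m,500),key=lambda x:x.sum())
cc=max(cv2.findContours(q.astype(np.uint8),cv2.RETR_EXTERNAL,cv2.CHAIN_APPROX_NONE)[0],key=cv2.contourArea)[:,0,:]
print(cv2.minEnclosingCircle(p2w(f,cc,6).astype(np.float32)))
E
```

```text
[[ 361.2 -269.4]
 [ 348.8 -326.7]
 [ 455.5 -350.1]
 [ 468.3 -292.4]]
58.6
109.2
59.1
109.5
ctr [ 408.44365464 -309.67328083] foot->mouth -12.263296686201063 r 512.5658590612577 -37.16862952388184
-102.17016174396136
((653.505859375, -284.461181640625), 73.99971008300781)
```

```bash
cat >> h.py <<'E'
def planR(*wps,start=None):
    """wps: (x,y,z,yaw,tilt): down pose at yaw then turned tilt deg about tool x (neg: tip toward +tool y). point is TCP"""
    s=env.state(); p=s["ee_pos"]; R=Ro.from_euler('xyz',s["ee_rot"],degrees=True)
    print("t",round(s["time_s"],2),"pos",p.round(1),"rot",s["ee_rot"].round(2),"w",round(s["gripper_width"],1),"F",s["force"].round(1),"q",s["qpos"].round(1))
    for w in wps:
        t=np.array(w[:3],float); Rt=Ro.from_euler('xyz',[180,0,w[3]],degrees=True)*Ro.from_euler('x',w[4],degrees=True)
        d=R.inv().apply(t-p); dr=(R.inv()*Rt).as_rotvec()
        print("  ",np.round(w,1),"shift",d.round(1),"turn",dr.round(4),"rows",round(max(np.linalg.norm(d)/50,np.degrees(np.linalg.norm(dr))/8.59),1))
        p,R=t,Rt
E
python3 - <<'E'
from h import *
log()
planR((390,-300,220,-95,0),(408,-309,220,-102.3,-30))
E
```

```text
q [-31.9   3.7 101.8   0.   74.5  21.6]
t 27.2 pos [ 373.9 -219.1  259.6] rot [-1.7995e+02 -1.0000e-02 -5.3540e+01] w 91.6 F [-0.8  0.6  1.6] q [-31.9   3.7 101.8   0.   74.5  21.6]
   [ 390 -300  220  -95    0] shift [74.6 35.2 39.6] turn [-9.000e-04  1.000e-04  7.237e-01] rows 4.8
   [ 408.  -309.   220.  -102.3  -30. ] shift [  7.4 -18.7  -0. ] turn [-0.5229 -0.0334  0.1245] rows 3.6
```

>>> drive_tool:
  series:
    - [0,[15,7,8],[0,0,0.14]]
    - [0,[30,14,16],[0,0,0.28]]
    - [0,[45,21,24],[0,0,0.42]]
    - [0,[60,28,32],[0,0,0.56]]
    - [0,[75,35,40],[0,0,0.71]]

```text
time_s: 27.7
ee_pos: [390.5, -300.5, 219.1]
ee_rot: [-180.0, 0.0, -94.5]
force: [-0.7, 0.2, 0.6]
gripper_width: 91.1
```

>>> drive_tool:
  series:
    - [0,[2,-5,0],[-0.12,-0.01,0.04]]
    - [0,[4,-10,0],[-0.24,-0.02,0.08]]
    - [0,[6,-15,0],[-0.36,-0.03,0.12]]
    - [0,[7,-19,0],[-0.48,-0.03,0.125]]
    - [0,[7,-19,0],[-0.52,-0.033,0.125]]

```text
time_s: 28.2
ee_pos: [410.7, -308.4, 217.5]
ee_rot: [149.9, 0.1, -101.5]
force: [-0.0, 0.8, 0.2]
gripper_width: 91.4
```

```bash
python3 - <<'E'
from h import *
log()
planR((408,-309,220,-102.3,-45))
E
cat q.jsonl
```

```text
q [-31.7  28.3  79.7 -10.1 100.3  70.4]
t 28.2 pos [ 410.7 -308.4  217.5] rot [ 1.4994e+02  1.2000e-01 -1.0146e+02] w 91.4 F [-0.   0.8  0.2] q [-31.7  28.3  79.7 -10.1 100.3  70.4]
   [ 408.  -309.   220.  -102.3  -45. ] shift [ 1.1  3.5 -0.9] turn [-0.2608 -0.0073  0.013 ] rows 1.7
[[-2.382099066617044, 14.481820116882753, 109.71373960194794, 0.018455606532814597, 56.01507994583194, -111.42197708534695], [477.5760335490897, -8.267221500707414, 122.43147306461715], [-179.80948610378024, -0.09114361157687281, 109.02938214119759]]
[[-31.956739934894568, 3.6478838521544175, 101.78907885135452, 0.024650612690946275, 74.51038435301575, 22.060955472304673], [373.7165662279703, -219.4136831238202, 259.9520105130235], [-179.9582028115933, -0.03987210062766152, -54.02428231983407]]
[[-31.919362279564155, 3.6698206442215002, 101.81760252189407, 0.03938267779533307, 74.48287247589542, 21.606727366354942], [373.88014796586833, -219.08466886637424, 259.58945579894674], [-179.9537772883278, -0.013638437140723077, -53.536621217929635]]
[[-31.74314002391175, 28.32754973025257, 79.73470200289634, -10.06188507771948, 100.30496492445853, 70.38301041404826], [410.7226533819761, -308.4191092010316, 217.4556042496412], [149.9439709982144, 0.12452900278729824, -101.45576129880202]]
```

```bash
cat > kin.py <<'E'
from h import *
from scipy.optimize import least_squares
D=[json.loads(l) for l in open('q.jsonl')]
D.append([[-67.323,18.312,89.639,0,72.044,-1.146],[232.26,-526.021,213.976],[180,0,-66.177]])
def fk(q,P,s4=1,s6=1):
    h,a1,L1,L2,a,L=P
    z=lambda t:Ro.from_euler('z',t,degrees=True); y=lambda t:Ro.from_euler('y',t,degrees=True)
    A=z(q[0]); B=A*y(q[1]); C=A*y(q[1]+q[2]); W=C*z(s4*q[3])*y(q[4]); T=W*z(s6*q[5])
    p=A.apply([a1,0,h])+B.apply([0,0,L1])+C.apply([a,0,L2])+W.apply([0,0,L])
    return p,T
if __name__=="__main__":
    for s4 in(1,-1):
        r=least_squares(lambda P:np.concatenate([(fk(d[0],P,s4)[0]-d[1])/1 for d in D]+[(P-[350,0,350,350,0,250])*.003]),[350,0,350,350,0,250])
        print(s4,r.x.round(1),np.abs(r.fun).max())
    for d in D[-2:]:
        for s4 in(1,-1):
            for s6 in (1,-1):
                T=fk(d[0],r.x,s4,s6)[1]; T0=Ro.from_euler('xyz',d[2],degrees=True)
                print(s4,s6,np.degrees((T.inv()*T0).as_rotvec()).round(1))
E
python3 kin.py
```

```text
1 [129.2   2.3 568.5 414.   14.3 312.8] 12.343927210213138
-1 [ 38.9  20.9 380.1 389.9 -73.9 127.2] 55.82184521163856
1 1 [  0.   0. 180.]
1 -1 [  0.   -0.  -39.2]
-1 1 [  28.6   10.2 -173.8]
-1 -1 [  0.   20.1 -35.2]
1 1 [  -0.   -0. -180.]
1 -1 [  0.   -0.  177.7]
-1 1 [  -0.   -0. -180.]
-1 -1 [  0.   -0.  177.7]
```

```bash
cat >> kin.py <<'E'
def fk(q,P):
    h,a1,L1,L2,a,L,b=P
    z=lambda t:Ro.from_euler('z',t,degrees=True); y=lambda t:Ro.from_euler('y',t,degrees=True)
    A=z(q[0]); B=A*y(q[1]); C=A*y(q[1]+q[2]); W=C*z(q[3])*y(q[4]); T=W*z(q[5]+180)
    p=A.apply([a1,0,h])+B.apply([b,0,L1])+C.apply([a,0,L2])+W.apply([0,0,L])
    return p,T
P0=np.array([350,0,350,350,0,250,0.])
fit=least_squares(lambda P:np.concatenate([(fk(d[0],P)[0]-d[1])/1 for d in D]+[(P-P0)*.003]),P0)
PP=fit.x
LO=np.array([-177,-48,12.3,-77,2.9,-146.5]);HI=np.array([177,115,149.7,257,150,146.5])
def ik(p,T,q0):
    def e(q):
        a,R=fk(q,PP); return np.r_[a-p,300*(R.inv()*T).as_rotvec()]
    r=least_squares(e,np.clip(q0,LO+.1,HI-.1),bounds=(LO,HI)); return r.x,np.abs(r.fun).max()
if __name__=="__main__": print(PP.round(1),np.abs(fit.fun).max())
E
python3 kin.py|tail -1
```

```text
[129.3   1.8 568.5 413.8  14.4 312.7   0.8] 12.350533342280556
```

```bash
python3 - <<'E'
from kin import *
for d in D: print((fk(d[0],PP)[0]-d[1]).round(1), d[0][0], np.degrees(np.arctan2(d[1][1],d[1][0])))
E
```

```text
[ -0.2 -11.5  -0. ] -2.382099066617044 -0.9917365213853012
[ -5.4 -10.2  -0.1] -31.956739934894568 -30.417729511628142
[ -5.3 -10.2  -0.1] -31.919362279564155 -30.36926484201586
[-1.8 -7.8 -0.7] -31.74314002391175 -36.90355199055085
[-12.4  -0.3   0.9] -67.323 -66.17656096453292
```

```bash
sed -i 's/h,a1,L1,L2,a,L,b=P/h,a1,L1,L2,a,L,b,c=P/; s/p=A.apply(\[a1,0,h\])+B.apply(\[b/p=A.apply([a1,c,h])+B.apply([b/; s/P0=np.array(.*/P0=np.array([350,0,350,350,0,250,0.,0])/' kin.py; python3 - <<'E'
from kin import *
print(PP.round(1))
for d in D: print((fk(d[0],PP)[0]-d[1]).round(2))
q=env.state()["qpos"]
def pose(yaw,t): return Ro.from_euler('xyz',[180,0,yaw],degrees=True)*Ro.from_euler('x',t,degrees=True)
# final: grasp pt G relative; evaluate for TCP near plate
for t in (30,35,40,45,50,55):
  for yaw in (-125,-113.6,-100,-85):
    ax=np.array([np.cos(np.radians(yaw+90)),np.sin(np.radians(yaw+90)),0])
    T=pose(yaw,t); 
    g=np.array([653,-284.5,6+55])+ax*-8+[0,0,12]   # grasp point inward, above centre
    tcp=g+T.apply([0,0,19])
    qq,e=ik(tcp,T,[-24,45,80,0,20,80]); print(t,yaw,qq.round(0),round(e,2))
E
```

```text
[140.3   0.  591.7 417.   25.2 335.6   0.   11.5]
[-0.  0.  0.]
[ 0.01 -0.   -0.  ]
[ 0.01 -0.   -0.  ]
[-0.    0.01  0.  ]
[-0.01  0.    0.  ]
30 -125 [-21.  28. 108. -25.  16. 126.] 0.0
30 -113.6 [-25.  28. 108.   2.  14.  87.] 0.0
30 -100 [-29.  28. 108.  31.  18.  44.] 0.0
30 -85 [-33.  29. 105.  42.  27.  18.] 0.0
35 -125 [-21.  28. 111. -45.  11. 146.] 2.69
35 -113.6 [-25.  27. 112.   7.   5.  82.] 0.0
35 -100 [-30.  28. 111.  56.  13.  18.] 0.0
35 -85 [-34.  29. 108.  58.  25.   1.] 0.0
40 -125 [-22.  27. 112. -47.   8. 146.] 20.06
40 -113.6 [-25.  27. 116. 167.   4. -78.] 0.0
40 -100 [-30.  28. 115.  94.  13. -21.] 0.0
40 -85 [-36.  30. 111.  76.  26. -18.] 0.0
45 -125 [-23.  27. 112. -48.   5. 146.] 37.61
45 -113.6 [-25.  28. 120. 176.  13. -87.] 0.0
45 -100 [-31.  29. 118. 123.  18. -50.] 0.0
45 -85 [-37.  30. 114.  92.  28. -35.] 0.0
50 -125 [-24.  26. 113. -49.   3. 146.] 56.71
50 -113.6 [-25.  29. 123. 177.  22. -88.] 0.0
50 -100 [-32.  30. 121. 137.  25. -65.] 0.0
50 -85 [-39.  32. 117. 104.  33. -48.] 0.0
55 -125 [-24.  26. 112. -49.   3. 146.] 77.98
55 -113.6 [-25.  31. 126. 178.  32. -89.] 0.0
55 -100 [-33.  31. 124. 145.  34. -73.] 0.0
55 -85 [-40.  33. 119. 113.  39. -59.] 0.0
```

```bash
cat >> kin.py <<'E'
def pose(yaw,t): return Ro.from_euler('xyz',[180,0,yaw],degrees=True)*Ro.from_euler('x',t,degrees=True)
def gw(G,yaw,t,back=0):
    T=pose(yaw,t); return (*(np.array(G)+T.apply([0,0,19-back])),yaw,t)
def check(wps,q0):
    for w in wps:
        q0,e=ik(np.array(w[:3]),pose(w[3],w[4]),q0); print("   ik",q0.round(0),round(e,2))
E
cat > can.py <<'E'
from kin import *
c=np.array([408.4,-309.7]); ya=-12.3
ax=np.array([np.cos(np.radians(ya)),np.sin(np.radians(ya))])
G=np.r_[c+12*ax,37]; yw=ya-90
pl=np.array([653,-284.5]); yf=-82; af=np.array([np.cos(np.radians(yf+90)),np.sin(np.radians(yf+90))])
Gf=np.r_[pl-8*af,73.]
W=[gw(G,yw,-45,90),gw(G,yw,-45),gw(G+[0,0,100],yw,-45),gw(Gf+[-100,0,90],-92,-10),gw(Gf+[-30,0,90],-85,20),gw(Gf+[0,0,70],yf,45),gw(Gf+[0,0,10],yf,45),gw(Gf,yf,45),gw(Gf,yf,45,100)]
if __name__=="__main__":
    planR(*W); check(W,env.state()["qpos"])
E
python3 can.py
```

```text
t 28.2 pos [ 410.7 -308.4  217.5] rot [ 1.4994e+02  1.2000e-01 -1.0146e+02] w 91.4 F [-0.   0.8  0.2] q [-31.7  28.3  79.7 -10.1 100.3  70.4]
   [ 469.2 -323.    87.2 -102.3  -45. ] shift [   2.9 -117.3   82.6] turn [-0.2608 -0.0073  0.013 ] rows 2.9
   [ 407.  -309.4   23.6 -102.3  -45. ] shift [ 0. -0. 90.] turn [0. 0. 0.] rows 1.8
   [ 407.  -309.4  123.6 -102.3  -45. ] shift [ -0.   70.7 -70.7] turn [0. 0. 0.] rows 2.0
   [ 541.8 -285.5  144.3  -92.   -10. ] shift [ -52.1  -74.9 -104.2] turn [ 0.6092  0.0843 -0.162 ] rows 4.2
   [ 621.6 -285.   145.1  -85.    20. ] shift [ -3.2 -78.3 -14.7] turn [ 0.5229 -0.0108 -0.1231] rows 3.6
   [ 658.4 -283.7  129.6  -82.    45. ] shift [  1.9 -29.3  27.2] turn [ 0.4362 -0.0284 -0.0445] rows 2.9
   [ 658.4 -283.7   69.6  -82.    45. ] shift [ 0.  42.4 42.4] turn [0. 0. 0.] rows 1.2
   [ 658.4 -283.7   59.6  -82.    45. ] shift [0.  7.1 7.1] turn [0. 0. 0.] rows 0.2
   [ 588.4 -293.6  130.3  -82.    45. ] shift [  -0.    0. -100.] turn [0. 0. 0.] rows 2.0
   ik [-29.  48.  70. -12. 106.  75.] 0.0
   ik [-30.  47.  83. -13.  94.  76.] 0.0
   ik [-30.  40.  79. -13. 103.  74.] 0.0
   ik [-27.  29.  83.  -4.  77.  67.] 0.0
   ik [-31.  23.  96.  16.  46.  44.] 0.0
   ik [-38.  25. 110.  73.  32. -16.] 0.0
   ik [-38.  30. 113.  85.  31. -31.] 0.0
   ik [-38.  31. 113.  88.  31. -34.] 0.0
   ik [-44.  21. 116.  74.  36. -23.] 0.0
```

>>> drive_tool:
  series:
    - [0,[1,-35,20],[-0.08,0,0]]
    - [0,[2,-75,42],[-0.16,0,0.01]]
    - [0,[3,-117,62],[-0.261,-0.007,0.013]]
    - [0,[3,-117,82],[-0.261,-0.007,0.013]]
    - [0,[3,-117,82],[-0.261,-0.007,0.013]]
  squeeze: 30

```text
time_s: 28.7
ee_pos: [466.0, -322.4, 83.4]
ee_rot: [134.5, 0.2, -102.4]
force: [-0.4, 0.1, -0.0]
gripper_width: 91.2
```

```bash
python3 -c "
from can import *
f=env.grab_frame('wrist');cv2.imwrite('pics/n.png',f['image'][:,:,::-1])
f=env.grab_frame('scene');crop(f,100,120,340,300,'n2.png')
planR(*W[:2])"
```

```text
scale 3.3333333333333335
t 28.8 pos [ 467.9 -324.    91.4] rot [ 1.3529e+02 -1.2000e-01 -1.0246e+02] w 91.1 F [-0.5 -0.6  1. ] q [-29.   47.1  70.2 -12.1 105.9  74.8]
   [ 469.2 -323.    87.2 -102.3  -45. ] shift [-1.3 -3.7  2.2] turn [-0.005   0.0005 -0.0034] rows 0.1
   [ 407.  -309.4   23.6 -102.3  -45. ] shift [ 0. -0. 90.] turn [0. 0. 0.] rows 1.8
```

View pics/n.png

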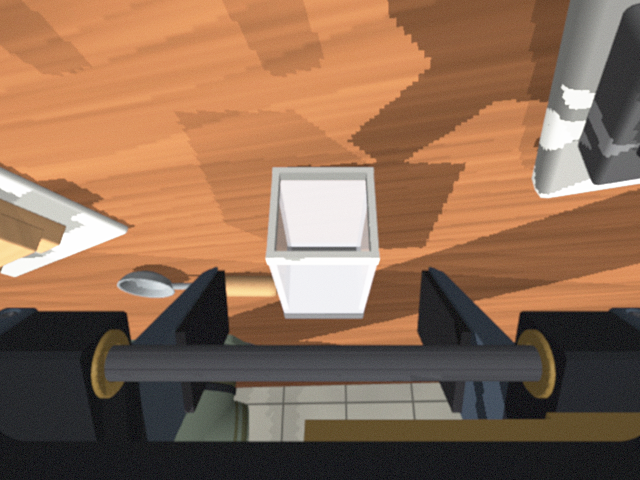

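View pics/n2.png

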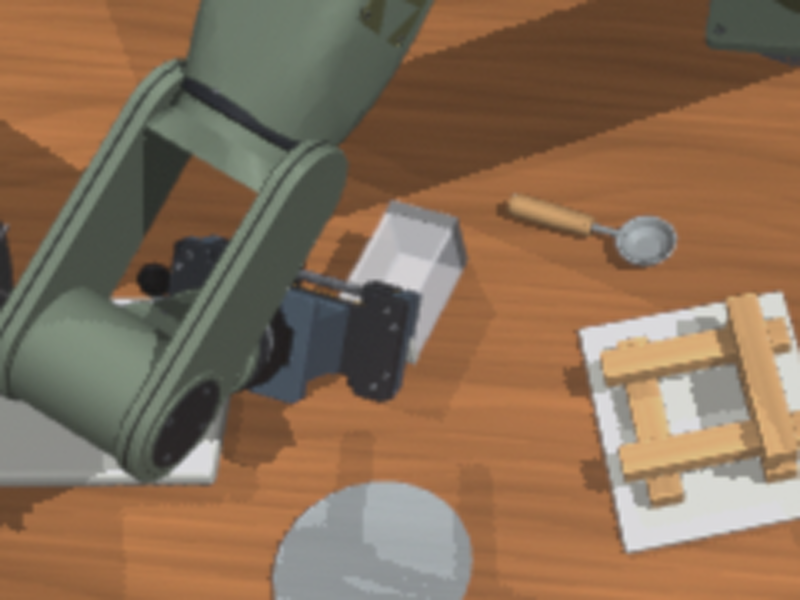

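>>> drive_tool:
  series:
    - [0,[-1,-3,30],[-0.003,0,-0.003]]
    - [0,[-1,-3,60],[-0.003,0,-0.003]]
    - [0,[-1,-3,85],[-0.003,0,-0.003]]
    - [0,[-1,-3,90],[-0.003,0,-0.003]]
    - [0,[-1,-3,90],[-0.003,0,-0.003]]

```text
time_s: 29.3
ee_pos: [408.8, -310.6, 27.4]
ee_rot: [135.4, -0.1, -102.4]
force: [-0.2, 0.3, 1.3]
gripper_width: 90.8
```

>>> drive_tool:
  series:
    - [0.3,[0,0,0],[0,0,0]]
    - [0.5,[0,0,0],[0,0,0]]
    - [0.7,[0,0,0],[0,0,0]]
    - [0.8,[0,0,0],[0,0,0]]
    - [0.8,[0,0,0],[0,0,0]]

```text
time_s: 29.8
ee_pos: [408.2, -310.0, 23.9]
ee_rot: [135.1, -0.0, -102.4]
force: [0.7, -0.7, 1.3]
gripper_width: 58.2
```

```bash
python3 -c "
from can import *
planR(*W[1:5])"
```

```text
t 29.8 pos [ 408.2 -310.    23.9] rot [ 1.3507e+02 -1.0000e-02 -1.0239e+02] w 58.2 F [ 0.7 -0.7  1.3] q [-30.3  46.6  83.1 -12.6  93.7  76.3]
   [ 407.  -309.4   23.6 -102.3  -45. ] shift [-0.4  0.7  1.1] turn [-0.0013  0.001  -0.0013] rows 0.0
   [ 407.  -309.4  123.6 -102.3  -45. ] shift [ -0.   70.7 -70.7] turn [0. 0. 0.] rows 2.0
   [ 541.8 -285.5  144.3  -92.   -10. ] shift [ -52.1  -74.9 -104.2] turn [ 0.6092  0.0843 -0.162 ] rows 4.2
   [ 621.6 -285.   145.1  -85.    20. ] shift [ -3.2 -78.3 -14.7] turn [ 0.5229 -0.0108 -0.1231] rows 3.6
```

>>> drive_tool:
  series:
    - [0.8,[0,7,-7],[0,0,0]]
    - [0.8,[0,20,-20],[0,0,0]]
    - [0.8,[0,38,-38],[0,0,0]]
    - [0.8,[0,56,-56],[0,0,0]]
    - [0.8,[0,70,-70],[0,0,0]]
  squeeze: 40

```text
time_s: 30.3
ee_pos: [408.1, -310.0, 124.6]
ee_rot: [135.1, -0.0, -102.4]
force: [0.3, -0.4, -0.6]
gripper_width: 57.9
```

```bash
python3 -c "
from can import *
f=env.grab_frame('wrist');cv2.imwrite('pics/o.png',f['image'][:,:,::-1])
planR(*W[3:6])"
```

```text
t 30.35 pos [ 408.8 -310.6  127.3] rot [ 135.34   -0.14 -102.41] w 57.8 F [ 0.8 -0.2  1.1] q [-30.3  40.3  79.  -13.  103.6  74. ]
   [ 541.8 -285.5  144.3  -92.   -10. ] shift [-53.1 -76.5 -99.7] turn [ 0.6035  0.0826 -0.165 ] rows 4.2
   [ 621.6 -285.   145.1  -85.    20. ] shift [ -3.2 -78.3 -14.7] turn [ 0.5229 -0.0108 -0.1231] rows 3.6
   [ 658.4 -283.7  129.6  -82.    45. ] shift [  1.9 -29.3  27.2] turn [ 0.4362 -0.0284 -0.0445] rows 2.9
```

View pics/o.png

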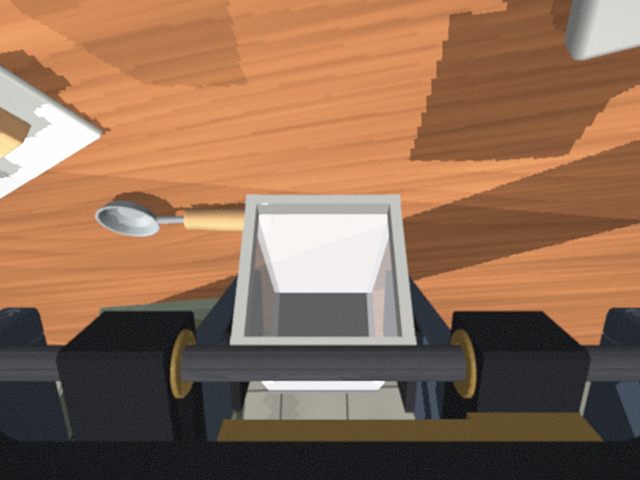

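>>> drive_tool:
  series:
    - [0.8,[-10,-15,-20],[0.12,0.017,-0.03]]
    - [0.8,[-21,-31,-40],[0.24,0.033,-0.065]]
    - [0.8,[-32,-46,-60],[0.36,0.05,-0.1]]
    - [0.8,[-43,-61,-80],[0.48,0.066,-0.13]]
    - [0.8,[-53,-76,-99],[0.6,0.083,-0.165]]

```text
time_s: 30.85
ee_pos: [541.4, -284.3, 139.7]
ee_rot: [169.8, 0.1, -91.9]
force: [-0.3, -0.5, -1.7]
gripper_width: 57.9
```

```bash
python3 -c "
from can import *
planR(*W[4:7])"
```

```text
t 30.85 pos [ 541.4 -284.3  139.7] rot [ 1.6985e+02  1.4000e-01 -9.1880e+01] w 57.9 F [-0.3 -0.5 -1.7] q [-26.5  29.5  83.4  -4.2  76.4  66.7]
   [ 621.6 -285.   145.1  -85.    20. ] shift [ -1.9 -77.9 -19.4] turn [ 0.5255 -0.008  -0.1211] rows 3.6
   [ 658.4 -283.7  129.6  -82.    45. ] shift [  1.9 -29.3  27.2] turn [ 0.4362 -0.0284 -0.0445] rows 2.9
   [ 658.4 -283.7   69.6  -82.    45. ] shift [ 0.  42.4 42.4] turn [0. 0. 0.] rows 1.2
```

>>> drive_tool:
  series:
    - [0.8,[0,-15,-4],[0.105,-0.002,-0.024]]
    - [0.8,[-1,-31,-8],[0.21,-0.003,-0.048]]
    - [0.8,[-1,-47,-12],[0.315,-0.005,-0.072]]
    - [0.8,[-2,-62,-16],[0.42,-0.006,-0.097]]
    - [0.8,[-2,-78,-19],[0.525,-0.008,-0.121]]

```text
time_s: 31.35
ee_pos: [620.3, -285.2, 144.1]
ee_rot: [-160.1, 0.0, -85.0]
force: [-0.5, 0.5, -1.8]
gripper_width: 57.8
```

```bash
python3 -c "
from can import *
planR(*W[5:7])"
```

```text
t 31.35 pos [ 620.3 -285.2  144.1] rot [-1.6013e+02  4.0000e-02 -8.5040e+01] w 57.8 F [-0.5  0.5 -1.8] q [-31.4  23.3  95.7  16.3  46.   43.9]
   [ 658.4 -283.7  129.6  -82.    45. ] shift [  1.9 -30.9  26.6] turn [ 0.4385 -0.0281 -0.0456] rows 2.9
   [ 658.4 -283.7   69.6  -82.    45. ] shift [ 0.  42.4 42.4] turn [0. 0. 0.] rows 1.2
```

>>> drive_tool:
  series:
    - [0.8,[0,-6,5],[0.09,-0.006,-0.009]]
    - [0.8,[1,-12,11],[0.18,-0.012,-0.018]]
    - [0.8,[1,-18,16],[0.27,-0.018,-0.027]]
    - [0.8,[2,-25,22],[0.36,-0.023,-0.036]]
    - [0.8,[2,-31,27],[0.438,-0.028,-0.046]]

```text
time_s: 31.85
ee_pos: [656.2, -282.9, 128.6]
ee_rot: [-136.3, 0.2, -82.0]
force: [0.9, 1.1, -1.8]
gripper_width: 57.8
```

>>> drive_tool:
  series:
    - [0.8,[0,0,0],[0,0,0]]
    - [0.8,[0,0,0],[0,0,0]]
    - [0.8,[0,0,0],[0,0,0]]
    - [0.8,[0,0,0],[0,0,0]]
    - [0.8,[0,0,0],[0,0,0]]

```text
time_s: 32.35
ee_pos: [657.3, -283.0, 130.0]
ee_rot: [-136.3, 0.2, -82.0]
force: [0.5, 0.4, -1.6]
gripper_width: 58.1
```

```bash
python3 -c "
from can import *
f=env.grab_frame('wrist');cv2.imwrite('pics/p.png',f['image'][:,:,::-1])
f=env.grab_frame('scene');crop(f,100,120,400,345,'p2.png')
planR(*W[6:])"
```

```text
scale 2.6666666666666665
t 32.45 pos [ 657.1 -283.   129.7] rot [-136.33    0.2   -82.01] w 58.0 F [-0.1 -0.4 -0.4] q [-37.7  24.7 108.9  68.7  32.1 -11.8]
   [ 658.4 -283.7   69.6  -82.    45. ] shift [ 1.2 40.7 44.3] turn [ 0.0233  0.0024 -0.0025] rows 1.2
   [ 658.4 -283.7   59.6  -82.    45. ] shift [0.  7.1 7.1] turn [0. 0. 0.] rows 0.2
   [ 588.4 -293.6  130.3  -82.    45. ] shift [  -0.    0. -100.] turn [0. 0. 0.] rows 2.0
```

View pics/p.png

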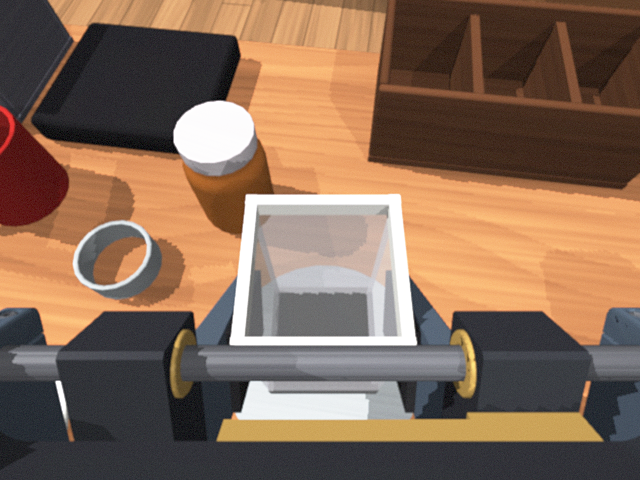

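View pics/p2.png

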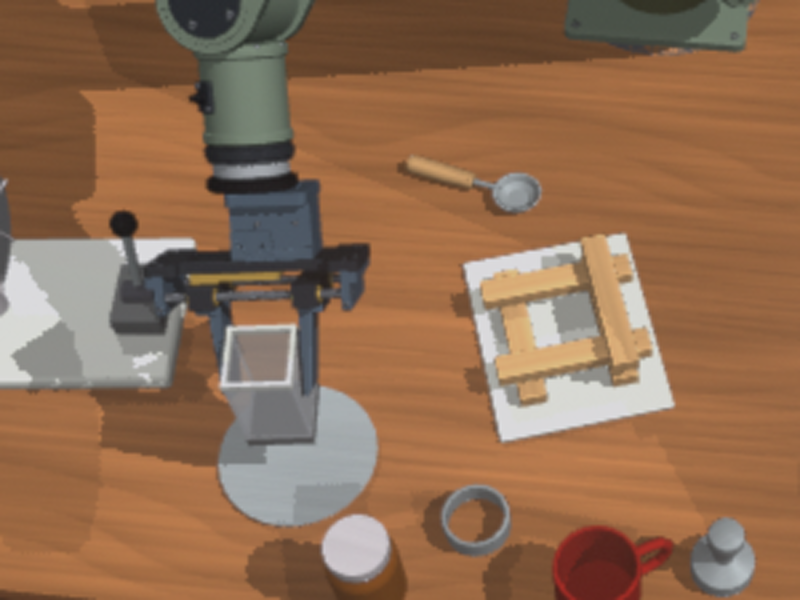

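>>> drive_tool:
  series:
    - [0.8,[0,8,9],[0.01,0.001,0]]
    - [0.8,[0.5,18,20],[0.02,0.002,-0.002]]
    - [0.8,[1,28,31],[0.023,0.002,-0.002]]
    - [0.8,[1,38,42],[0.023,0.002,-0.002]]
    - [0.8,[1,40.5,44],[0.023,0.002,-0.002]]

```text
time_s: 32.95
ee_pos: [657.3, -283.2, 67.5]
ee_rot: [-135.2, 0.2, -82.0]
force: [-0.3, -0.3, -0.7]
gripper_width: 57.6
```

>>> drive_tool:
  series:
    - [0.8,[0,0,0],[0,0,0]]
    - [0.8,[0,0,0],[0,0,0]]
    - [0.8,[0,0,0],[0,0,0]]
    - [0.8,[0,0,0],[0,0,0]]
    - [0.8,[0,0,0],[0,0,0]]

```text
time_s: 33.45
ee_pos: [658.2, -283.8, 70.1]
ee_rot: [-135.0, 0.0, -82.0]
force: [0.2, -0.4, -0.7]
gripper_width: 57.8
```

```bash
python3 -c "
from can import *
planR(*W[7:])"
```

```text
t 33.45 pos [ 658.2 -283.8   70.1] rot [-1.3499e+02  3.0000e-02 -8.2030e+01] w 57.8 F [ 0.2 -0.4 -0.7] q [-38.1  29.9 112.6  85.4  30.7 -30.9]
   [ 658.4 -283.7   59.6  -82.    45. ] shift [-0.   7.3  7.6] turn [-0.0001  0.     -0.0007] rows 0.2
   [ 588.4 -293.6  130.3  -82.    45. ] shift [  -0.    0. -100.] turn [0. 0. 0.] rows 2.0
```

Lower gently to contact.

>>> drive_tool:
  series:
    - [0.8,[0,3,3],[0,0,0]]
    - [0.8,[0,5,5],[0,0,0]]
    - [0.8,[0,6,6],[0,0,0]]
    - [0.8,[0,6,6],[0,0,0]]
    - [0.8,[0,6,6],[0,0,0]]

```text
time_s: 33.95
ee_pos: [658.6, -283.7, 62.1]
ee_rot: [-134.9, 0.1, -82.0]
force: [-2.1, 1.2, 5.2]
gripper_width: 57.7
```

>>> drive_tool:
  series:
    - [0.8,[0,0.8,0.8],[0,0,0]]
    - [0.8,[0,0.8,0.8],[0,0,0]]
    - [0.8,[0,1.4,1.4],[0,0,0]]
    - [0.8,[0,1.4,1.4],[0,0,0]]
    - [0.8,[0,1.4,1.4],[0,0,0]]

```text
time_s: 34.45
ee_pos: [659.1, -283.8, 62.2]
ee_rot: [-134.7, 0.0, -82.0]
force: [-6.5, 0.6, 14.1]
gripper_width: 57.9
```

>>> drive_tool:
  series:
    - [0.8,[0,-1,-1],[0,0,0]]
    - [0.8,[0,-1,-1],[0,0,0]]
    - [0.3,[0,-1,-1],[0,0,0]]
    - [0.1,[0,-1,-1],[0,0,0]]
    - [0,[0,-1,-1],[0,0,0]]

```text
time_s: 34.95
ee_pos: [657.7, -283.6, 59.6]
ee_rot: [-135.1, 0.1, -82.0]
force: [-0.8, -1.0, -0.0]
gripper_width: 77.0
```

>>> drive_tool:
  series:
    - [0,[0,0,0],[0,0,0]]
    - [0,[0,0,0],[0,0,0]]
    - [0,[0,0,-20],[0,0,0]]
    - [0,[0,0,-50],[0,0,0]]
    - [0,[0,0,-90],[0,0,0]]

```text
time_s: 35.45
ee_pos: [594.4, -291.9, 123.3]
ee_rot: [-135.1, 0.2, -82.0]
force: [1.3, 0.9, 0.3]
gripper_width: 91.6
```

```bash
python3 -c "
from can import *
f=env.grab_frame('wrist');cv2.imwrite('pics/r.png',f['image'][:,:,::-1])
f=env.grab_frame('top');crop(f,290,150,570,360,'r2.png')
planR()"
```

```text
scale 2.857142857142857
t 35.55 pos [ 594.1 -294.   127.4] rot [-134.86   -0.16  -82.15] w 91.1 F [-0.1  0.1  0.6] q [-43.6  22.  115.6  74.9  35.  -23.4]
```

View pics/r.png

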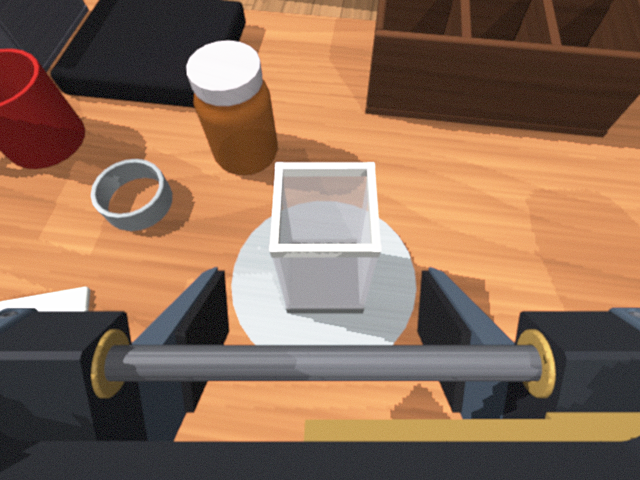

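View pics/r2.png

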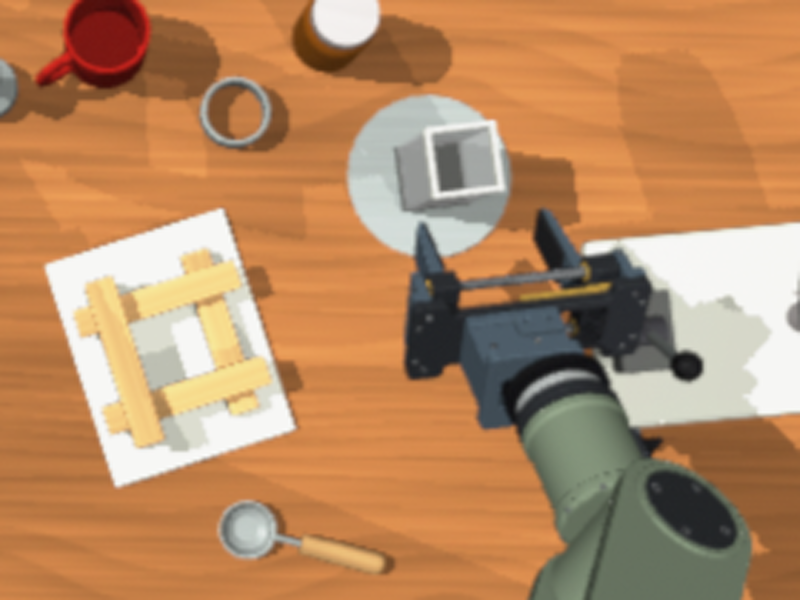

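```bash
cat > lev.py <<'E'
from kin import *
W=[(540,-310,220,-70,25),(490,-350,290,-40,5),(480,-400,300,-5,0)]
if __name__=="__main__":
    planR(*W); check(W,env.state()["qpos"])
E
python3 lev.py
python3 - <<'E'
from h import *
f=env.grab_frame('top');crop(f,480,210,640,310,'s.png',5)
E
```

```text
t 35.55 pos [ 594.1 -294.   127.4] rot [-134.86   -0.16  -82.15] w 91.1 F [-0.1  0.1  0.6] q [-43.6  22.  115.6  74.9  35.  -23.4]
   [ 540 -310  220  -70   25] shift [   8.7  -26.2 -104.8] turn [-0.3499 -0.1247 -0.1728] rows 2.7
   [ 490 -350  290  -40    5] shift [ 20.5  25.4 -89.1] turn [-0.341  -0.1362 -0.5083] rows 4.2
   [ 480 -400  300   -5    0] shift [ 24.5  43.7 -13.9] turn [-0.0845 -0.0267 -0.6105] rows 4.1
   ik [-43.  16.  96.  26.  58.  15.] 0.0
   ik [-39.  19.  78.   5.  83.  -0.] 0.0
   ik [-41.  21.  74.   0.  86. -36.] 0.0
scale 5
```

View pics/s.png

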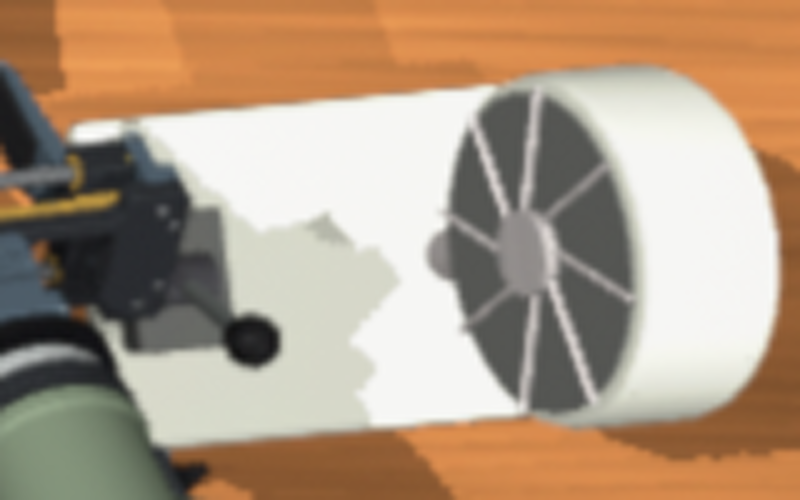

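>>> drive_tool:
  series:
    - [0,[2,-5,-21],[-0.07,-0.025,-0.034]]
    - [0.5,[3,-10,-42],[-0.14,-0.05,-0.07]]
    - [0.5,[5,-16,-63],[-0.21,-0.075,-0.104]]
    - [0.5,[7,-21,-84],[-0.28,-0.1,-0.138]]
    - [0.5,[9,-26,-105],[-0.35,-0.125,-0.173]]

```text
time_s: 36.1
ee_pos: [541.1, -309.2, 216.7]
ee_rot: [-155.3, 0.3, -69.7]
force: [0.6, 0.1, -0.1]
gripper_width: 61.7
```

```bash
python3 -c "
from lev import *
planR(*W[1:])"
```

```text
t 36.1 pos [ 541.1 -309.2  216.7] rot [-155.3     0.34  -69.73] w 61.7 F [ 0.6  0.1 -0.1] q [-42.4  16.8  96.1  26.1  58.3  15.2]
   [ 490 -350  290  -40    5] shift [ 20.2  25.7 -92.7] turn [-0.3375 -0.128  -0.5056] rows 4.1
   [ 480 -400  300   -5    0] shift [ 24.5  43.7 -13.9] turn [-0.0845 -0.0267 -0.6105] rows 4.1
```

>>> drive_tool:
  series:
    - [0,[4,5,-19],[-0.07,-0.026,-0.1]]
    - [0,[8,10,-37],[-0.135,-0.05,-0.2]]
    - [0,[12,15,-56],[-0.2,-0.077,-0.3]]
    - [0,[16,20,-74],[-0.27,-0.1,-0.4]]
    - [0,[20,26,-93],[-0.338,-0.128,-0.506]]

```text
time_s: 36.6
ee_pos: [489.8, -349.9, 289.3]
ee_rot: [-175.0, 0.0, -39.8]
force: [0.4, 0.6, -0.5]
gripper_width: 91.2
```

>>> drive_tool:
  series:
    - [0,[5,9,-3],[-0.017,-0.005,-0.125]]
    - [0,[10,18,-6],[-0.034,-0.01,-0.25]]
    - [0,[15,27,-9],[-0.05,-0.016,-0.375]]
    - [0,[20,36,-12],[-0.068,-0.021,-0.5]]
    - [0,[24,44,-14],[-0.084,-0.027,-0.61]]

```text
time_s: 37.1
ee_pos: [479.6, -399.8, 298.5]
ee_rot: [-179.9, -0.1, -4.7]
force: [1.0, -0.0, 0.4]
gripper_width: 90.9
```

```bash
python3 -c "
from lev import *
planR()
import pickle
f=env.grab_frame('wrist');cv2.imwrite('pics/u.png',f['image'][:,:,::-1]);pickle.dump(f,open('fu.pkl','wb'))
f=env.grab_frame('top');crop(f,480,210,640,310,'u2.png',5);pickle.dump(f,open('ft.pkl','wb'))
"
```

```text
t 37.1 pos [ 479.6 -399.8  298.5] rot [-1.7987e+02 -9.0000e-02 -4.7500e+00] w 90.9 F [ 1.  -0.   0.4] q [-41.   20.9  73.8   0.2  85.3 -36.2]
scale 5
```

View pics/u.png

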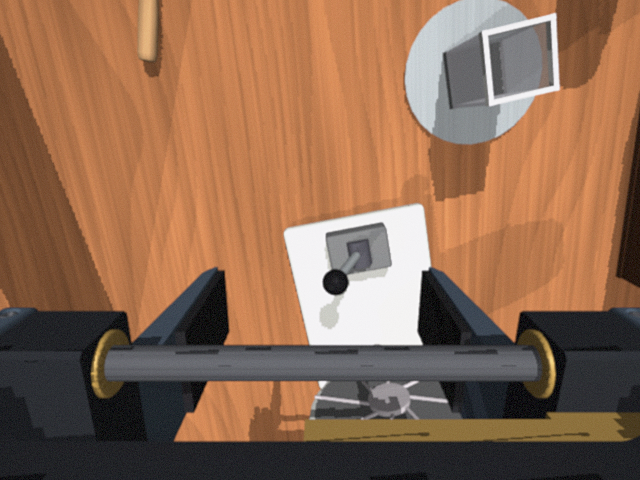

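View pics/u2.png

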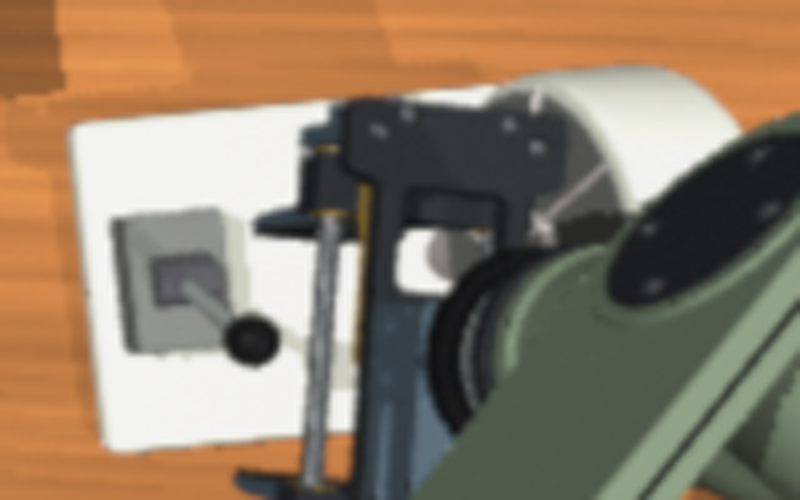

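```bash
python3 -c "
from h import *
import pickle
f=pickle.load(open('fu.pkl','rb'));crop(f,275,195,440,315,'v.png',4.8)"
```

```text
scale 4.8
```

View pics/v.png

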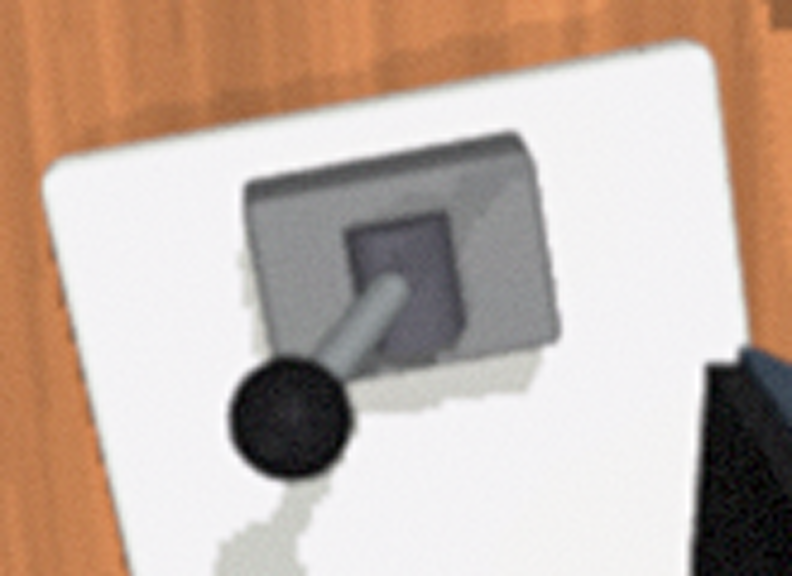

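```bash
python3 - <<'E'
from h import *
import pickle
f=pickle.load(open('fu.pkl','rb')); T=pickle.load(open('ft.pkl','rb'))
cv=lambda l:np.array(l,float)/4.8+[275,195]-.4
w=p2w(f,cv([[250,208],[532,158],[560,340],[283,392]]),45);print(w.round(1),[np.linalg.norm(w[i]-w[(i+1)%4]).round(1) for i in range(4)],"c",w.mean(0))
ed=w[1]-w[0];print("yaw x",np.degrees(np.arctan2(ed[1],ed[0])))
ed=w[2]-w[3];print(np.degrees(np.arctan2(ed[1],ed[0])))
b=p2w(f,cv([[58,160],[695,40]]),5);e=b[1]-b[0];print("base edge yaw",np.degrees(np.arctan2(e[1],e[0])))
ct=lambda l:np.array(l,float)/5+[480,210]-.4
w=p2w(T,ct([[125,218],[218,210],[232,347],[135,352]]),45);print("top housing",w.round(1),w.mean(0))
b=p2w(T,ct([[72,130],[105,450]]),5);e=b[0]-b[1];print("base yaw top",np.degrees(np.arctan2(e[1],e[0])))
# ball triangulate
def ray(f,uv):
    K,o,R=cam(f);d=R@np.linalg.inv(K)@np.r_[uv,1];return o,d/np.linalg.norm(d)
o1,d1=ray(f,cv([291,417]));o2,d2=ray(T,ct([252,341]))
A=np.c_[d1,-d2];s=np.linalg.lstsq(A,o2-o1,rcond=None)[0];print("ball",o1+s[0]*d1,o2+s[1]*d2)
print(p2w(f,cv([291,417]),108),p2w(T,ct([252,341]),108))
E
```

```text
[[ 480.9 -444.6]
 [ 547.3 -437.9]
 [ 552.4 -483.7]
 [ 485.2 -491.6]] [np.float64(66.7), np.float64(46.1), np.float64(67.7), np.float64(47.2)] c [ 516.46630051 -464.45954674]
yaw x 5.731221210904603
6.658426378390001
base edge yaw 6.2333441635664535
top housing [[ 545.8 -437.7]
 [ 550.8 -484.5]
 [ 482.4 -491.1]
 [ 478.9 -442.5]] [ 514.46751049 -463.98410419]
base yaw top 5.780143379492633
ball [ 486.42838941 -434.89179732  193.37702261] [ 484.84161563 -435.24651855  193.52619482]
[[ 486.55179605 -471.34774259]] [[ 485.2911346  -473.22399341]]
```

```bash
python3 - <<'E'
from h import *
import pickle
f=pickle.load(open('fu.pkl','rb')); T=pickle.load(open('ft.pkl','rb'))
cv=lambda l:np.array(l,float)/4.8+[275,195]-.4
print(p2w(f,cv([[347,230],[447,212],[465,325],[385,360],[398,283]]),46).round(1))
for z in(112,116,120): print(z,p2w(f,cv([291,417]),z))
piv=np.array([515.8,-464.3]);u=np.array([np.cos(np.radians(6.1)),np.sin(np.radians(6.1))])
for a in (-.6,-.5,-.4,-.3,0): # predicted ball px
    P=np.r_[piv+80*np.sin(a)*u,42+80*np.cos(a)]; print(a,((w2p(f,P)[0]+.4-[275,195])*4.8).round(0),((w2p(T,P)[0]+.4-[480,210])*5).round(0))
P=np.r_[piv,42];print(((w2p(f,P)[0]+.4-[275,195])*4.8).round(0))
E
```

```text
[[ 503.2 -451.6]
 [ 526.9 -449.1]
 [ 529.8 -477.6]
 [ 510.2 -485. ]
 [ 514.4 -465.7]]
112 [[ 486.54601432 -469.63974463]]
116 [[ 486.54023259 -467.93174666]]
120 [[ 486.53445087 -466.22374869]]
-0.6 [215. 413.] [244. 371.]
-0.5 [247. 415.] [246. 357.]
-0.4 [282. 416.] [247. 342.]
-0.3 [320. 414.] [248. 326.]
0 [438. 401.] [246. 276.]
[402. 271.]
```

```bash
python3 -c "
from kin import *
W=[(495.3,-466.7,180,6.1,0),(495.3,-466.7,100,6.1,0),(515.2,-464.6,100,6.1,0)]
planR(*W);check(W,env.state()['qpos'])"
```

```text
t 37.2 pos [ 479.4 -399.9  298.6] rot [-1.7986e+02 -1.0000e-01 -5.0800e+00] w 91.1 F [ 0.3 -0.2  0.2] q [-41.   20.8  73.8   0.2  85.3 -35.9]
   [ 495.3 -466.7  180.     6.1    0. ] shift [ 21.5  65.5 118.5] turn [-0.0022 -0.002  -0.1951] rows 2.7
   [ 495.3 -466.7  100.     6.1    0. ] shift [ 0. -0. 80.] turn [0. 0. 0.] rows 1.6
   [ 515.2 -464.6  100.     6.1    0. ] shift [20.  0.  0.] turn [0. 0. 0.] rows 0.4
   ik [-44.  29.  77.  -0.  74. -50.] 0.0
   ik [-44.  32.  84.  -0.  64. -50.] 0.0
   ik [-43.  33.  81.  -0.  65. -49.] 0.0
```

>>> drive_tool:
  series:
    - [0,[8,25,35],[0,0,-0.07]]
    - [0,[16,50,70],[0,0,-0.14]]
    - [0,[21,65,100],[-0.001,-0.001,-0.195]]
    - [0,[21,65,118],[-0.001,-0.001,-0.195]]
    - [0,[21,65,118],[-0.001,-0.001,-0.195]]
  squeeze: 8

```text
time_s: 37.7
ee_pos: [493.0, -464.7, 177.3]
ee_rot: [-179.6, 0.2, 5.9]
force: [-0.9, -0.1, -0.1]
gripper_width: 91.2
```

```bash
python3 -c "
from kin import *
f=env.grab_frame('wrist');cv2.imwrite('pics/w.png',f['image'][:,:,::-1])
planR((495.3,-466.7,100,6.1,0))"
```

```text
t 37.75 pos [ 493.8 -465.4  179.9] rot [-1.7981e+02  2.0000e-02  5.9700e+00] w 91.5 F [-0.4 -0.9 -0.1] q [-44.3  29.   77.5   0.1  73.7 -50.3]
   [ 495.3 -466.7  100.     6.1    0. ] shift [ 1.4  1.7 79.9] turn [-0.0032  0.0004 -0.0023] rows 1.6
```

View pics/w.png

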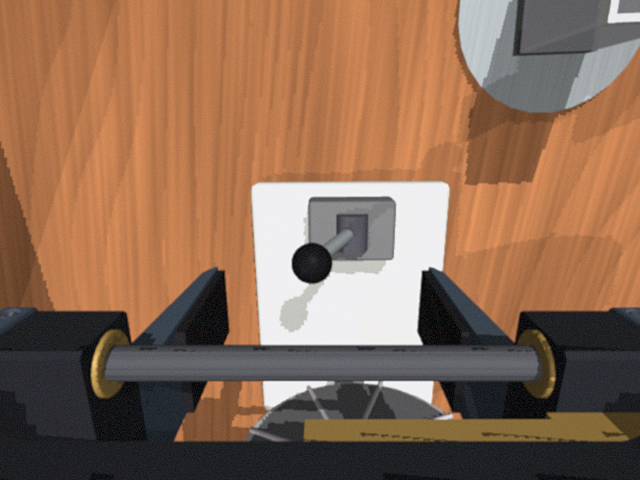

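>>> drive_tool:
  series:
    - [0,[1.4,1.7,25],[-0.002,0,-0.002]]
    - [0,[1.4,1.7,50],[-0.002,0,-0.002]]
    - [0,[1.4,1.7,72],[-0.002,0,-0.002]]
    - [0,[1.4,1.7,80],[-0.002,0,-0.002]]
    - [0,[1.4,1.7,80],[-0.002,0,-0.002]]

```text
time_s: 38.25
ee_pos: [495.9, -467.7, 102.4]
ee_rot: [179.9, -0.1, 6.1]
force: [-0.5, -0.4, 0.6]
gripper_width: 91.1
```

>>> drive_tool:
  series:
    - [0.2,[0,0,0],[0,0,0]]
    - [0.4,[0,0,0],[0,0,0]]
    - [0.6,[0,0,0],[0,0,0]]
    - [0.8,[0,0,0],[0,0,0]]
    - [1,[0,0,0],[0,0,0]]

```text
time_s: 38.75
ee_pos: [495.7, -468.3, 102.6]
ee_rot: [179.8, -0.1, 6.1]
force: [-0.9, 0.7, 0.3]
gripper_width: 54.1
```

>>> drive_tool:
  series:
    - [1,[0,0,0],[0,0,0]]
    - [1,[0,0,0],[0,0,0]]
    - [1,[0,0,0],[0,0,0]]
    - [1,[0,0,0],[0,0,0]]
    - [1,[0,0,0],[0,0,0]]

```text
time_s: 39.25
ee_pos: [495.4, -468.2, 102.3]
ee_rot: [179.8, -0.1, 6.2]
force: [-1.6, -1.6, 0.6]
gripper_width: 24.8
```

```bash
python3 -c "
from kin import *
planR((515.2,-464.6,101,6.1,0))"
```

```text
t 39.25 pos [ 495.4 -468.2  102.3] rot [ 1.7982e+02 -9.0000e-02  6.1500e+00] w 24.8 F [-1.6 -1.6  0.6] q [-44.3  32.2  83.4  -0.1  64.2 -50.5]
   [ 515.2 -464.6  101.     6.1    0. ] shift [20.1 -1.5  1.3] turn [ 0.0031 -0.0015  0.0009] rows 0.4
```

>>> drive_tool:
  series:
    - [1,[4,0,0],[0,0,0]]
    - [1,[9,0,-1],[0,0,0]]
    - [1,[14,-1,-1],[0,0,0]]
    - [1,[20,-1,-2],[0,0,0]]
    - [1,[20,-1,-2],[0,0,0]]

```text
time_s: 39.75
ee_pos: [517.0, -465.3, 104.4]
ee_rot: [179.7, -0.2, 6.2]
force: [-0.8, -2.7, 2.2]
gripper_width: 24.9
```

>>> drive_tool:
  series:
    - [1,[0,0,0],[0,0,0]]
    - [1,[0,0,0],[0,0,0]]
    - [1,[0,0,0],[0,0,0]]
    - [1,[0,0,0],[0,0,0]]
    - [1,[0,0,0],[0,0,0]]

```text
time_s: 40.25
ee_pos: [515.8, -465.3, 104.4]
ee_rot: [179.8, -0.2, 6.1]
force: [0.7, -3.4, 0.7]
gripper_width: 24.9
```

```bash
python3 -c "
from kin import *
planR((515.2,-464.6,103,6.1,0))
f=env.grab_frame('scene');crop(f,60,160,220,280,'x.png',5)
"
```

```text
t 40.25 pos [ 515.8 -465.3  104.4] rot [ 1.7977e+02 -1.7000e-01  6.1400e+00] w 24.9 F [ 0.7 -3.4  0.7] q [-43.   33.2  81.3  -0.   65.3 -49.1]
   [ 515.2 -464.6  103.     6.1    0. ] shift [-0.5 -0.8  1.4] turn [ 0.0039 -0.0029  0.0007] rows 0.0
scale 5
```

View pics/x.png

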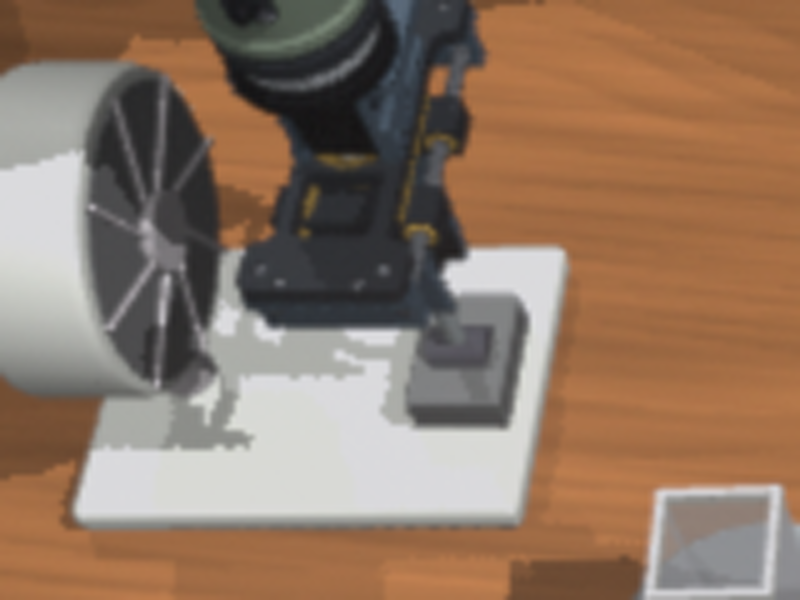

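>>> drive_tool:
  series:
    - [0.6,[-0.5,0,0],[0,0,0]]
    - [0.4,[-0.5,0,0],[0,0,0]]
    - [0.3,[-0.5,0,0],[0,0,0]]
    - [0.2,[-0.5,0,0],[0,0,0]]
    - [0.2,[-0.5,0,0],[0,0,0]]

```text
time_s: 40.8
ee_pos: [514.7, -464.8, 104.1]
ee_rot: [179.9, -0.1, 6.1]
force: [0.7, -0.5, -0.6]
gripper_width: 62.1
```

>>> drive_tool:
  series:
    - [0.2,[0,0,-20],[0,0,0]]
    - [0.2,[0,0,-50],[0,0,0]]
    - [0.2,[0,0,-80],[0,0,0]]
    - [0.2,[0,0,-110],[0,0,0]]
    - [0.2,[0,-20,-140],[0,0,0]]

```text
time_s: 41.3
ee_pos: [512.2, -446.2, 244.9]
ee_rot: [179.8, -0.1, 6.0]
force: [0.9, 0.4, -0.2]
gripper_width: 73.1
```

>>> drive_tool:
  series:
    - [0.2,[-10,-40,-20],[0,0,0]]
    - [0.2,[-20,-80,-40],[0,0,0]]
    - [0.2,[-30,-100,-60],[0,0,0]]
    - [0.2,[-30,-100,-60],[0,0,0]]
    - [0.2,[-30,-100,-60],[0,0,0]]

```text
time_s: 41.8
ee_pos: [471.9, -348.5, 304.3]
ee_rot: [179.7, -0.2, 6.2]
force: [-1.3, 0.1, -1.1]
gripper_width: 73.1
```

```bash
python3 -c "
from kin import *
planR((515.2,-464.6,103,6.1,0))
import pickle
f=env.grab_frame('scene');crop(f,60,160,220,280,'y1.png',5);pickle.dump(f,open('fs.pkl','wb'));cv2.imwrite('pics/y0.png',f['image'][:,:,::-1])
f=env.grab_frame('wrist');crop(f,220,120,460,300,'y2.png',10/3);pickle.dump(f,open('fu.pkl','wb'))
f=env.grab_frame('top');crop(f,290,150,590,360,'y3.png');pickle.dump(f,open('ft.pkl','wb'))
"
```

```text
t 41.8 pos [ 471.9 -348.5  304.3] rot [ 1.7974e+02 -1.6000e-01  6.1700e+00] w 73.1 F [-1.3  0.1 -1.1] q [-37.5  16.9  78.8  -0.1  84.  -43.7]
   [ 515.2 -464.6  103.     6.1    0. ] shift [ 30.  119.2 201.9] turn [ 0.0045 -0.0029  0.0012] rows 4.7
scale 5
scale 3.3333333333333335
scale 2.6666666666666665
```

View pics/y1.png

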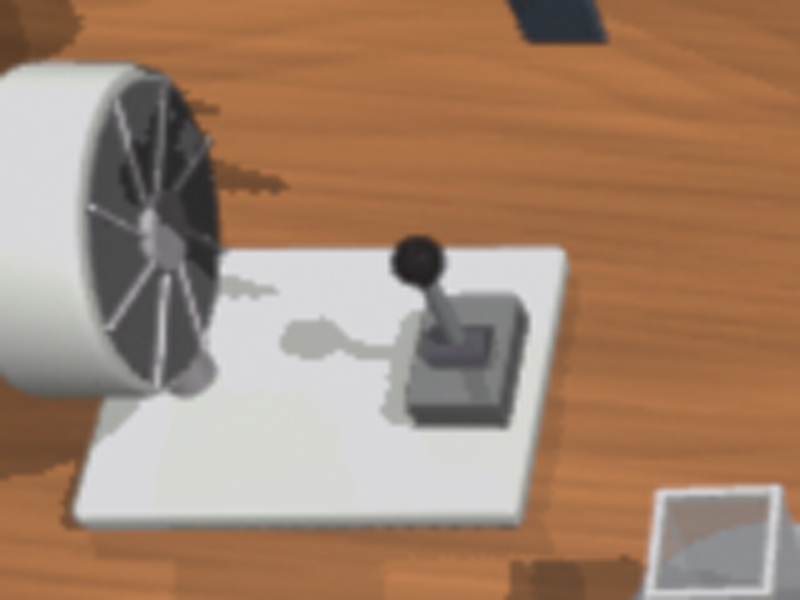

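View pics/y2.png

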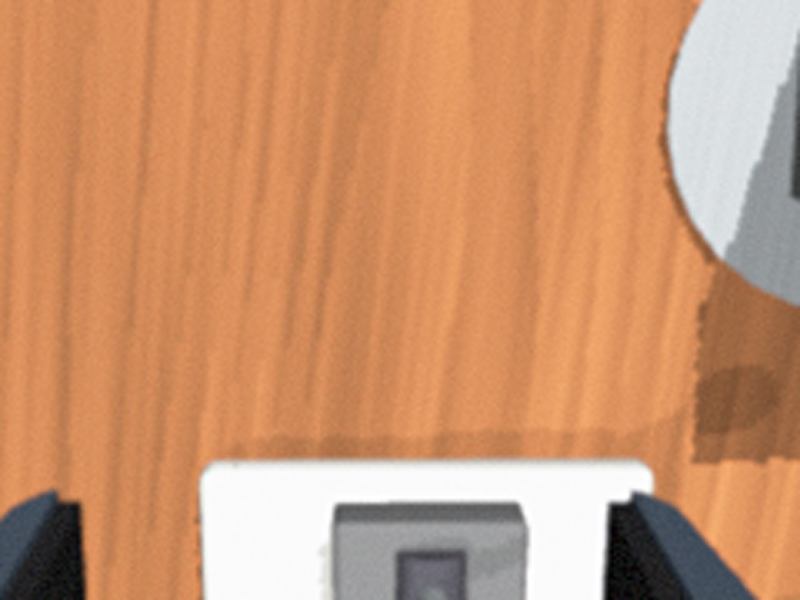

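View pics/y3.png

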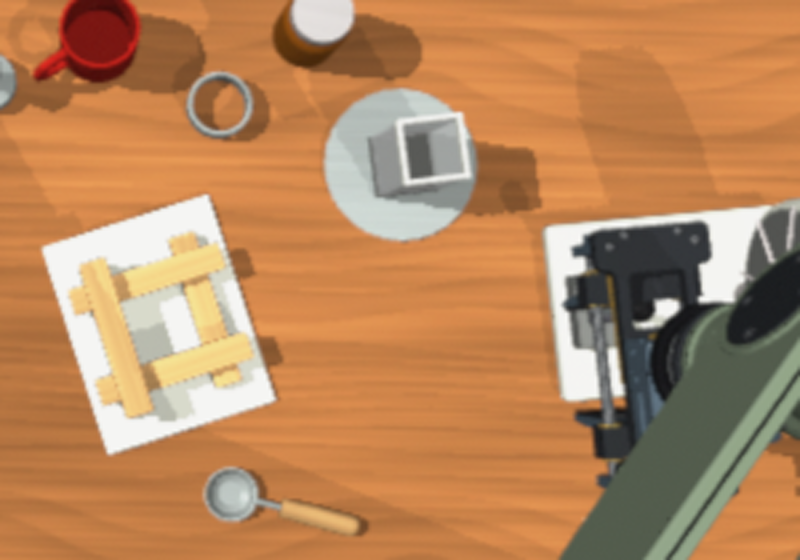

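View pics/y0.png

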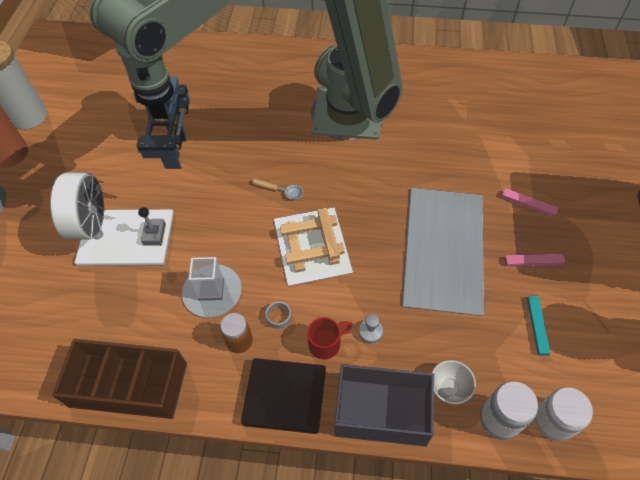

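```bash
python3 - <<'E'
from h import *
import pickle
f=pickle.load(open('fs.pkl','rb'))
piv=np.array([515.4,-464.5]);u=np.array([np.cos(np.radians(6.1)),np.sin(np.radians(6.1))]);v=np.array([-u[1],u[0]])
px=lambda P:((w2p(f,P)+.4-[60,160])*5).round(0).tolist()
for a in(-.2,-.1,0,.1,.2): print(a,px(np.r_[piv+80*np.sin(a)*u,42+80*np.cos(a)]))
print("housing top pred",[px(np.r_[piv+a*35*u+b*25*v,45])[0] for a,b in((1,1),(1,-1),(-1,-1),(-1,1))],"pivot",px(np.r_[piv,44]))
crop(f,265,200,360,290,"z.png",6)
m=np.array([493.5,-50.8]);U=np.array([.9453,.3262]);V=np.array([-.3262,.9453])
p6=lambda P:((w2p(f,P)+.4-[265,200])*6).round(0).tolist()
print("slat5",p6([np.r_[m+45*V+a*75*U+b*13*V,54] for a,b in((1,1),(1,-1),(-1,-1),(-1,1))]))
for s in(1,-1): print("L2",p6([np.r_[m+s*45*U+a*13*U+b*75*V,38] for a,b in((1,1),(1,-1),(-1,-1),(-1,1))]))
print("mat",p6([np.r_[m+a*105*U+b*85*V,6] for a,b in((1,1),(1,-1),(-1,-1),(-1,1))]))
E
```

```text
-0.2 [[427.0, 235.0]]
-0.1 [[423.0, 246.0]]
0 [[420.0, 259.0]]
0.1 [[417.0, 272.0]]
0.2 [[415.0, 287.0]]
housing top pred [[500.0, 401.0], [403.0, 401.0], [427.0, 289.0], [522.0, 289.0]] pivot [[464.0, 345.0]]
scale 6
slat5 [[450.0, 322.0], [390.0, 334.0], [314.0, 49.0], [372.0, 38.0]]
L2 [[480.0, 300.0], [133.0, 370.0], [121.0, 318.0], [465.0, 250.0]]
L2 [[431.0, 130.0], [95.0, 195.0], [84.0, 146.0], [418.0, 83.0]]
mat [[527.0, 427.0], [135.0, 507.0], [51.0, 106.0], [416.0, 37.0]]
```

View pics/z.png

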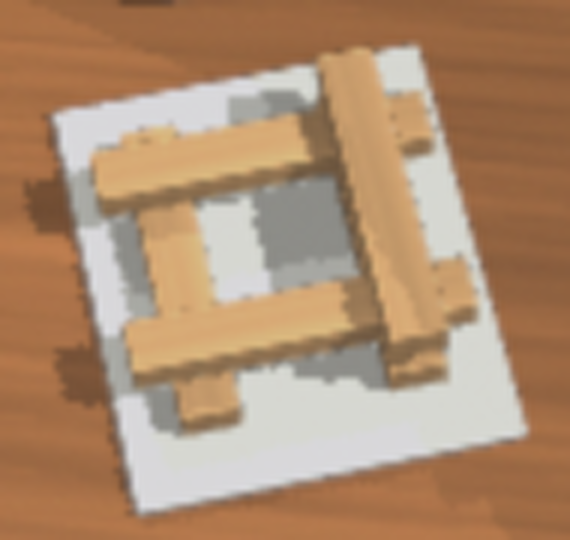

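```bash
python3 -c "
from workcell import env
print(env.state()['time_s']);print(env.job_done())"
```

```text
41.95
the job is handed in; nothing more can be done
None
```

I handed the job in at about 42 s, with the slats stacked, the canister standing on the plate and the fan lever set to medium.

- **Slats:** there were five on the draining board. They are stacked on the mat as 2 + 2 crosswise, with the fifth alone as one side of the third layer. In the last scene picture the top-layer slat and the second-layer pair were within about 1–2 mm of where they should be. I checked the bottom two only by eye.
- **Canister:** I stood it upright with its base wholly on the drip plate, placed at the plate's measured centre. It was still there in the last pictures. I noticed no knock to the canister and no slackening of the grip.
- **Fan lever:** I moved it last. It started leaning to one side at about 0.22 rad, and the final picture puts it within about 0.03 rad of straight up.
- **Checks:** the scene camera read about 1 px off the mat and the lever housing, and I allowed for that. The last wrist picture cut off most of the lever, so its angle rests on the scene view and on where the jaws released it. Nothing else on the bench looked moved, and the arm was clear of everything when I handed in.

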